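# Comb cleaned bars into rows under the dust cover

## Task

Swing the grey translucent dust cover of the blue tray wide open by its knob. Then, with the hand rake only (gripper and arm must not touch the cleaned bars), comb the scattered bars of each lane to the walled end, until every bar lies flat, crosswise and parallel to the others in its own lane, wholly inside where the cover closes. Finally stand the rake back on the cart, tines down and clear of the tray, swing the cover fully shut over the bars, and leave the other things on the cart where they are.

Things in the scene. Friction and masses are not known exactly. Their poses are not given: they have to be found in the camera images.
- tray: fixed blue sheet-metal tray, 190 (x) x 260 (y) mm, origin at the centre of its underside, z up; floor 3 mm thick. Three lanes 58 mm wide inside run along its y axis, parted by 4 mm ribs at x = +-0.031; side walls 4 mm thick at x = +-0.093. Ribs and walls rise to z = 0.017. The +y end (y = +0.130) is open, only the 3 mm edge of the floor
- brass_end (a point): brass lane (x = -0.062): the middle of the end wall's inner face at floor level, tray (-0.062, -0.126, 0.003). The end wall and the side walls of the last 60 mm before it rise to z = 0.030: that end is the store, closed by the cover. The bars go up to this wall
- copper_end (a point): copper lane (x = 0): the same point of that lane, tray (0, -0.126, 0.003)
- steel_end (a point): steel lane (x = +0.062): the same point of that lane, tray (0.062, -0.126, 0.003)
- cover (a joint): hinge of the grey translucent dust cover, rad: 0 shut, grows as it swings up and over towards the tray's -y end, stop at 1.95; may start ajar; stays where left (friction 0.06 N m). Plate 190 mm wide, 58 mm deep, with a 26 mm skirt under its front edge. Shut, the skirt's inner face is at tray y = -0.076 (50 mm from the end wall), 2 mm over the floor; a bar under it keeps the cover open
- cover_hinge (a point): middle of the cover's hinge line, which runs along the tray's x axis: tray (0, -0.128, 0.032)
- cover_knob (a point): grip point of the black round knob, 18 mm across, on top of the cover; moves with the cover. Shut, it lies 42 mm from the hinge towards tray +y and 27 mm above it. The knob rises 34 mm from the plate; this point is 25 mm above the plate. Pinched along the tray's x axis it turns between the fingers as the cover swings
- rake: loose hand rake, 0.12 kg. Origin midway along the handle on the plane of the tine tips; z up, x along the handle to the head. Handle 14 mm wide (y), 18 high, axis at z = 0.041, from x = -0.061 to the head. Head 50 mm wide, top z = 0.036, 5 white tines 24 mm long, gaps 4 mm, front faces at x = 0.063. Rubber cross foot 12 x 44 mm under the tail at x = -0.055, down to z = 0.002: it stands level
- brass_1: loose brass bar (yellow), 50 x 6 x 6 mm, 15 g, cleaned; origin at the centre of its underside, x along its length; starts in the tray's brass lane; may be absent
- brass_2: loose brass bar (yellow), 50 x 6 x 6 mm, 15 g, cleaned; origin at the centre of its underside, x along its length; starts in the tray's brass lane; may be absent
- brass_3: loose brass bar (yellow), 50 x 6 x 6 mm, 15 g, cleaned; origin at the centre of its underside, x along its length; starts in the tray's brass lane; may be absent
- copper_1: loose copper bar (red-brown), 50 x 6 x 6 mm, 16 g, cleaned; origin at the centre of its underside, x along its length; starts in the tray's copper lane; may be absent
- copper_2: loose copper bar (red-brown), 50 x 6 x 6 mm, 16 g, cleaned; origin at the centre of its underside, x along its length; starts in the tray's copper lane; may be absent
- copper_3: loose copper bar (red-brown), 50 x 6 x 6 mm, 16 g, cleaned; origin at the centre of its underside, x along its length; starts in the tray's copper lane; may be absent
- steel_1: loose steel bar (grey), 50 x 6 x 6 mm, 14 g, cleaned; origin at the centre of its underside, x along its length; starts in the tray's steel lane; may be absent
- steel_2: loose steel bar (grey), 50 x 6 x 6 mm, 14 g, cleaned; origin at the centre of its underside, x along its length; starts in the tray's steel lane; may be absent
- steel_3: loose steel bar (grey), 50 x 6 x 6 mm, 14 g, cleaned; origin at the centre of its underside, x along its length; starts in the tray's steel lane; may be absent
- clip_red_1: bystander: red test clip, 13x92x11 mm, origin at the centre of its underside; leave it alone
- tape_black: bystander: roll of black tape, 57 mm across, 19 mm high, origin at the centre of its underside; leave it alone
- washer_1: bystander: steel collar, 26 mm across, 8 mm high, origin at the centre of its underside; leave it alone
- washer_2: bystander: steel collar, 28 mm across, 8 mm high, origin at the centre of its underside; leave it alone

How it is judged:
By the outcome, as a careful person would: the job done as asked, in the order asked, and still so for the second after the job is handed in, with the robot touching nothing.
Of brass_1, brass_2, brass_3, copper_1, copper_2, copper_3, steel_1, steel_2, steel_3 only 6 to 9 are there at a start; the rules pass over those that are not, and their reading is None.
At some moment in a run one of rake may be knocked a few centimetres aside while the robot is not near it.
Once in a run the grip may slacken for a moment while it holds something.
It also fails if it takes over 208 s, if anything falls off the work surface, if the arm or the gripper's body presses on something with over 40 N, if the wrist force passes 120 N, or if a joint passes its speed limit or range.

## Robot

A 6-joint arm with a two-finger parallel gripper is mounted at the origin on a cart in front of the work surface, level with it; the furniture and walls round the work are solid. World frame = base frame: x ahead of the robot, y to its left, z up, the work surface at z = 0. Lengths are in m, angles in rad, forces in N, time in s.
With the tool pointing down it reaches from about 0.325 to 0.775 m from the base axis. Payload 5.5 kg.
Tool frame: the origin (TCP) lies between the finger pads; the fingertips stand 14 mm ahead of it and the grasp point (between the pads) lies 5 mm behind it; z points along the fingers, y is the line along which they close (so a half turn about z gives the same grasp; the last joint's range is limited). The gripper opens to 88 mm and grips with 3 to 60 N. Pads are 20 mm wide; open, the fingers measure 115 mm over their backs; the gripper's body (75 mm by 178 mm) begins 61 mm behind the grasp point.
Start: joints at [1.224, 0.091, 1.231, -0, 1.82, -0.057], TCP at [0.171, 0.575, 0.237] pointing down, gripper open.
Joint ranges: [-2.87, 2.87], [-0.86, 2.18], [0.17, 2.46], [-1.51, 4.65], [0.06, 2.69], [-2.65, 2.65]. Speed limits (rad/s): [2.57, 2.57, 3.01, 3.14, 3.14, 3.14].

## Interface

Orientations are given as [roll, pitch, yaw] about the fixed x, y, z axes, in that order (R = Rz(yaw) Ry(pitch) Rx(roll)).
In Python, from plant import manip gives the robot as it stands.
- The arm moves only by the tool play_rows, never from a script. Its argument "commands" is a list of rows, each an object with "offset": the shift along the tool's x, y, z in cm, a list of three; "yaw": the turn about the tool's z in rad; "grip": the opening, from 0 (shut) to 1 (fully open). A call has 1 to 8 rows; each row is the pose to reach, as a shift and turn from the pose commanded when the call began, along the tool's axes at that moment; what a row does not reach only later rows make up. A row lasts 1/10 s, in which the tool goes at most 50 mm and 8.59 degrees, less where a joint would pass 70% of its speed; a pose out of reach is approached as far as the arm can. A call with a gripper value outside its range is refused whole. The fingers move at their own pace and stop on an object; "squeeze" is the grip in N (left out, the last holds). Time passes only in rows, so rows that repeat a pose let the fingers close. It gives the time, the measured TCP pose, the force, the opening and the grip force at its end, in the units of the state.
- manip.get_obs(): the state, without advancing time (a new reading comes with each control period).
- manip.get_image(name): name is "scene" or "side" or "wrist"; returns a dict with "frame" (420x560x3 uint8, red, green, blue), "range_z" (420x560 float32, m along the optical axis (not along the pixel's ray), 0 where there is no reading), "vfov" (degrees; the focal length in pixels is half the picture's height over the tangent of half this angle, whatever the lens; pixels are square), "cx", "cy" (the principal point, pixels), "extrinsics" (4x4, takes a point from world to camera coordinates). Camera axes: x right, y down, z forward; pixel columns grow to the right and rows downward; lengths in m; the calibration is good to about 2 mm. A picture is of the moment at which its call begins.
- manip.close_job(): hands the job in; it is judged then, once.
The state is a dict: "time_s": time; "joint_positions": joint angles; "dq": joint speeds; "tau": joint torques, N m; "position": TCP position; "tcp_rot": TCP orientation; "wrist_force": force on the tool from outside, world axes, zero at the start; "wrist_torque": the same for the moment, N m; "grip_width": finger opening in m; "gripper_force": force on a finger pad.
Only numpy, scipy, OpenCV 4.12 (cv2) and the standard library are available. Lean on these libraries where they do the work, as an engineer would, in place of code of your own. Each camera call takes 0.05 s, during which the arm holds its last target. There are 200 camera calls.

## Working session

There is one attempt and no reset: what is moved stays moved. The work goes in short steps, Python scripts to look and compute and a tool call to move; the robot and the scene stay as the last step left them, time stands still between calls to the robot, and variables do not carry over. Pictures are saved under pics/ and viewed, at most 14 in all, crops included, and the job is handed in when it is done.

Besides the shell and the picture viewer there is one more tool, called after "Call:" as name([rows], argument=value, ...), one row to a line, values as JSON. play_rows: Moves the arm, as the interface text tells. Its arguments: {"type":"object","properties":{"commands":{"type":"array","items":{"type":"object","properties":{"offset":{"type":"array","items":{"type":"number"}},"yaw":{"type":"number"},"grip":{"type":"number"}}}},"squeeze":{"type":"number"}},"required":["commands"]}

```bash
mkdir -p pics; ls
cat > h.py <<'E'
import numpy as np, cv2
from plant import manip
def grab(n):
    d=manip.get_image(n); f=d["frame"]; H,W=f.shape[:2]
    fl=H/2/np.tan(np.radians(d["vfov"])/2)
    z=d["range_z"]; v,u=np.mgrid[:H,:W]
    c=np.stack([(u-d["cx"])/fl*z,(v-d["cy"])/fl*z,z],-1)
    E=np.array(d["extrinsics"]); P=(c-E[:3,3])@E[:3,:3]
    P[z<=0]=np.nan
    return f,P,E,fl,d
def save(n,f): cv2.imwrite("pics/"+n+".png",f[:,:,::-1])
def proj(p,E,fl,d):
    c=E[:3,:3]@np.array(p)+E[:3,3]; return c[0]/c[2]*fl+d["cx"],c[1]/c[2]*fl+d["cy"]
E
python3 - <<'E'
from h import *
print(manip.get_obs())
for n in("scene","side"):
    f,P,E,fl,d=grab(n); save(n+"0",f); np.savez(n+"0.npz",f=f,P=P); print(n,E.round(3).tolist(),fl)
E
```

```text
pics
{'time_s': 0.0, 'joint_positions': array([ 1.22433067e+00,  9.18650513e-02,  1.23181959e+00, -1.78696705e-05,
        1.81979627e+00, -5.67293318e-02]), 'dq': array([ 0.00075333, -0.00060915,  0.00190032,  0.00136586,  0.00277868,
       -0.00042535]), 'tau': array([-2.99924686e-03, -4.46434164e+01, -4.06451190e+01,  6.96248584e-02,
        2.91727111e-02, -1.74342808e-04]), 'position': array([0.17135828, 0.57474727, 0.23554058]), 'tcp_rot': array([-3.13970645e+00, -8.97631891e-05,  2.85185186e+00]), 'wrist_force': array([-0.31437291,  0.68343202,  0.0734422 ]), 'wrist_torque': array([-0.02110305,  0.03750153, -0.00552606]), 'gripper_force': 0.0, 'grip_width': 0.08799662396582456}
scene [[-0.568, -0.823, 0.007, 0.313], [-0.36, 0.241, -0.901, 0.26], [0.74, -0.515, -0.433, 0.509], [0.0, 0.0, 0.0, 1.0]] 438.8385270483637
side [[-0.946, -0.324, 0.009, 0.513], [-0.22, 0.621, -0.752, 0.157], [0.238, -0.714, -0.659, 0.957], [0.0, 0.0, 0.0, 1.0]] 479.40688166947086
```

View pics/scene0.png

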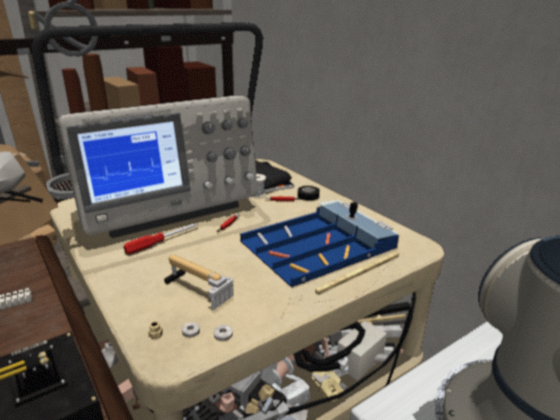

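View pics/side0.png

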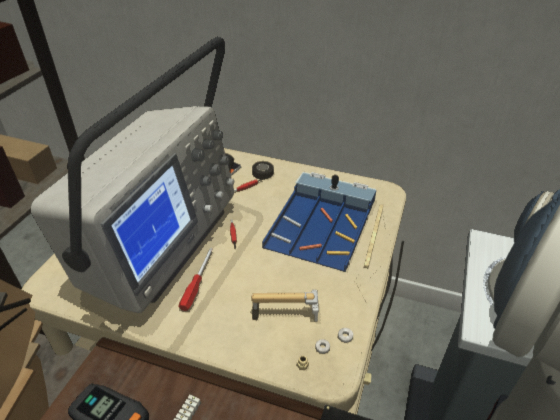

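The scene view shows the tray around (320,240) with its knob at (352,208) and the rake at (205,278). In the side view the tray is at (325,225), the knob at (335,180) and the rake at (285,303). Next I'll measure the tray pose.

Run:
```python
from h import *
for n in("scene0","side0"):
    a=np.load(n+".npz"); f=a["f"].astype(int); P=a["P"]
    r,g,b=f[...,0],f[...,1],f[...,2]
    if n=="side0": roi=(slice(165,275),slice(255,385))
    else: roi=(slice(195,290),slice(235,405))
    m=np.zeros(r.shape,bool); m[roi]=True
    blue=m&(b>r+35)&(P[...,2]>-.01)&(P[...,2]<.1)
    q=P[blue]; 
    low=q[q[:,2]<.024]
    R=cv2.minAreaRect(q[:,:2].astype(np.float32)); print(n,len(q),R); print(cv2.boxPoints(R).round(4).tolist())
    R=cv2.minAreaRect(low[:,:2].astype(np.float32)); print(" low",R)
    print(np.percentile(q[:,2],[1,25,50,75,99]).round(4))
    k=m&(f.sum(-1)<90); qq=P[k]; qq=qq[qq[:,2]>.035]; print("knob",len(qq),np.nanmean(qq,0),np.nanmin(qq,0),np.nanmax(qq,0))
    T=m&(P[...,2]<.01)&(P[...,2]>-.01)&~blue&(b<r); print("table z",np.nanmedian(P[T][:,2]))
    # rake
    roi2=(slice(285,325),slice(245,325)) if n=="side0" else (slice(250,310),slice(160,240))
    m2=np.zeros(r.shape,bool); m2[roi2]=True
    hd=m2&(P[...,2]>.012)&(P[...,2]<.07)
    q=P[hd]; print("rake",len(q)); print(cv2.minAreaRect(q[:,:2].astype(np.float32)))
    print(np.percentile(q[:,2],[5,50,95]))
    top=q[q[:,2]>.04]; print(cv2.minAreaRect(top[:,:2].astype(np.float32)))
```

```text
scene0 5536 ((0.47905683517456055, -0.06098929047584534), (0.257050484418869, 0.1932414025068283), 87.27771759033203)
[[0.3763999938964844, -0.18479999899864197], [0.5695000290870667, -0.1940000057220459], [0.5817000269889832, 0.06279999762773514], [0.3885999917984009, 0.07199999690055847]]
 low ((0.47913262248039246, -0.05939550697803497), (0.2538593113422394, 0.1932414025068283), 87.27771759033203)
[0.0015 0.0032 0.0047 0.014  0.0403]
knob 55 [ 0.47162459 -0.14689539  0.06033059] [ 0.46688272 -0.15193216  0.04352089] [ 0.47633445 -0.14342743  0.07297282]
table z 0.00035194471545379953
rake 1059
((0.4696369171142578, 0.21596533060073853), (0.125078022480011, 0.04970189556479454), 28.60498046875)
[0.01604228 0.04015825 0.04952402]
((0.4766586422920227, 0.20757336914539337), (0.12076614797115326, 0.024506552144885063), 17.875123977661133)
side0 4061 ((0.4790230393409729, -0.046728797256946564), (0.22831325232982635, 0.18993526697158813), 87.40757751464844)
[[0.3790000081062317, -0.15649999678134918], [0.5687000155448914, -0.16509999334812164], [0.5791000127792358, 0.06300000101327896], [0.38929998874664307, 0.07159999758005142]]
 low ((0.47958382964134216, -0.03434326499700546), (0.20351678133010864, 0.18993526697158813), 87.40757751464844)
[-0.0005  0.0018  0.0028  0.004   0.0196]
knob 1 [ 0.47616653 -0.14712741  0.04500169] [ 0.47616653 -0.14712741  0.04500169] [ 0.47616653 -0.14712741  0.04500169]
table z -0.0001780208729386268
rake 792
((0.47077637910842896, 0.21601228415966034), (0.12629376351833344, 0.04837774112820625), 26.589872360229492)
[0.02622265 0.04377361 0.04968016]
((0.4768628478050232, 0.2094905972480774), (0.12191299349069595, 0.024524366483092308), 20.308460235595703)
```

Run:
```python
from h import *
import cv2
a=np.load("side0.npz")["f"][160:330,240:390]; b=np.load("scene0.npz")["f"][190:310,150:410]
a=cv2.resize(a,None,fx=3.5,fy=3.5,interpolation=2); save("ca",a)
```

```text
(no output)
```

View pics/ca.png

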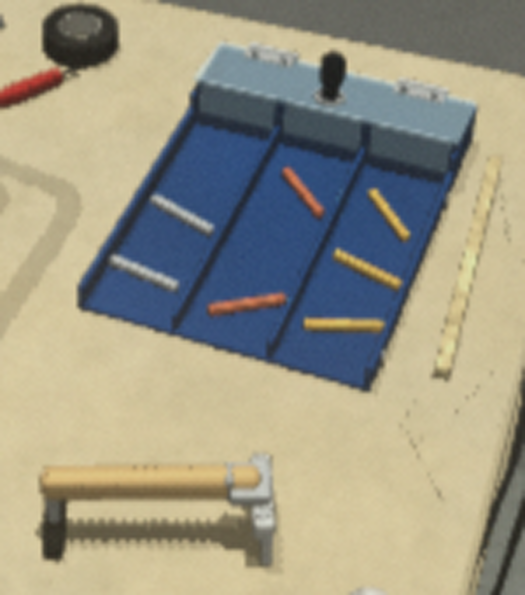

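Seven bars are in view: 2 steel around (180,215) and (145,270), 2 copper at (302,190) and (247,305), and 3 brass at (388,213), (367,268) and (345,323). The cover is shut with its knob at (331,75), and the rake head points right, at (265,500). I'll move above the tray to measure with the wrist camera.

```bash
cat >> h.py <<'E'
def plan(*targets):
    """targets: (x,y,z,psi); prints offset cm (current tool axes) and yaw"""
    o=manip.get_obs(); p=o["position"]; s=o["tcp_rot"][2]
    print("t",round(o["time_s"],2),"pos",p.round(4),"rot",o["tcp_rot"].round(4),"F",o["wrist_force"].round(1),"grip",round(o["grip_width"],4),round(o["gripper_force"],1),"q6",o["joint_positions"][5].round(2))
    for t in targets:
        d=np.array(t[:3])-p
        x=np.cos(s)*d[0]+np.sin(s)*d[1]; y=np.sin(s)*d[0]-np.cos(s)*d[1]
        print([round(100*v,2) for v in (x,y,-d[2])],"yaw",round((s-t[3]+np.pi)%(2*np.pi)-np.pi,3))
E
python3 - <<'E'
from h import *
plan((.475,-.06,.30,1.523))
P=np.load("side0.npz")["P"]; f=np.load("side0.npz")["f"]
# obstacles near tray/rake above z .06
for P in(P,np.load("scene0.npz")["P"]):
    q=P.reshape(-1,3); q=q[(q[:,2]>.09)&(q[:,2]<.4)&(q[:,0]>.3)&(q[:,0]<.9)&(abs(q[:,1])<.5)]
    for y in np.arange(-.3,.45,.1):
        k=q[(q[:,1]>y)&(q[:,1]<y+.1)]
        print(round(y,1),len(k),k[:,0].min().round(3) if len(k) else None)
E
```

```text
t 0.1 pos [0.1714 0.5748 0.2356] rot [-3.1399e+00 -1.0000e-04  2.8518e+00] F [ 0.4 -0.4  0.9] grip 0.088 0.0 q6 -0.06
[np.float64(-47.23), np.float64(-52.15), np.float64(-6.44)] yaw 1.329
-0.3 0 None
-0.2 0 None
-0.1 2162 0.684
0.0 4079 0.685
0.1 4978 0.699
0.2 6027 0.704
0.3 6622 0.71
0.4 368 0.3
-0.3 0 None
-0.2 0 None
-0.1 2420 0.683
0.0 3807 0.688
0.1 4432 0.7
0.2 5216 0.704
0.3 3493 0.71
0.4 1464 0.3
```

Call:
play_rows([
  {"offset": [0, 0, -5], "yaw": 0},
  {"offset": [-5, -5.5, -6.5], "yaw": 0.14},
  {"offset": [-47.2, -52.2, -6.5], "yaw": 1.329},
  {"offset": [-47.2, -52.2, -6.5], "yaw": 1.329},
  {"offset": [-47.2, -52.2, -6.5], "yaw": 1.329},
  {"offset": [-47.2, -52.2, -6.5], "yaw": 1.329},
  {"offset": [-47.2, -52.2, -6.5], "yaw": 1.329},
  {"offset": [-47.2, -52.2, -6.5], "yaw": 1.329},
])

```text
invalid input
```

```bash
python3 -c "
from h import *
plan((.475,-.06,.30,1.523))"
```

```text
t 0.1 pos [0.1714 0.5748 0.2356] rot [-3.1399e+00 -1.0000e-04  2.8518e+00] F [ 0.4 -0.4  0.9] grip 0.088 0.0 q6 -0.06
[np.float64(-47.23), np.float64(-52.15), np.float64(-6.44)] yaw 1.329
```

Call:
play_rows([
  {"offset": [0, 0, -5], "yaw": 0, "grip": 1},
  {"offset": [-5, -5.5, -6.5], "yaw": 0.14, "grip": 1},
  {"offset": [-47.2, -52.2, -6.5], "yaw": 1.329, "grip": 1},
  {"offset": [-47.2, -52.2, -6.5], "yaw": 1.329, "grip": 1},
  {"offset": [-47.2, -52.2, -6.5], "yaw": 1.329, "grip": 1},
  {"offset": [-47.2, -52.2, -6.5], "yaw": 1.329, "grip": 1},
  {"offset": [-47.2, -52.2, -6.5], "yaw": 1.329, "grip": 1},
  {"offset": [-47.2, -52.2, -6.5], "yaw": 1.329, "grip": 1},
], squeeze=25)

```text
time_s: 0.9
position: [0.3221, 0.2582, 0.2985]
tcp_rot: [-3.142, 0.0, 1.806]
wrist_force: [1.5, 0.4, 0.2]
grip_width: 0.088
gripper_force: 0.0
```

```bash
python3 -c "
from h import *
plan((.475,-.06,.30,1.523))"
```

```text
t 0.9 pos [0.3221 0.2582 0.2985] rot [-3.1415e+00  1.0000e-04  1.8062e+00] F [1.5 0.4 0.2] grip 0.088 0.0 q6 0.36
[np.float64(-34.51), np.float64(7.45), np.float64(-0.15)] yaw 0.283
```

Call:
play_rows([
  {"offset": [-34.5, 7.45, -0.1], "yaw": 0.283, "grip": 1},
  {"offset": [-34.5, 7.45, -0.1], "yaw": 0.283, "grip": 1},
  {"offset": [-34.5, 7.45, -0.1], "yaw": 0.283, "grip": 1},
  {"offset": [-34.5, 7.45, -0.1], "yaw": 0.283, "grip": 1},
  {"offset": [-34.5, 7.45, -0.1], "yaw": 0.283, "grip": 1},
  {"offset": [-34.5, 7.45, -0.1], "yaw": 0.283, "grip": 1},
  {"offset": [-34.5, 7.45, -0.1], "yaw": 0.283, "grip": 1},
  {"offset": [-34.5, 7.45, -0.1], "yaw": 0.283, "grip": 1},
])

```text
time_s: 1.7
position: [0.4775, -0.0618, 0.2977]
tcp_rot: [-3.138, 0.001, 1.523]
wrist_force: [-0.5, 0.9, -0.7]
grip_width: 0.0876
gripper_force: 0.0
```

```bash
python3 -c "
from h import *
plan((.475,-.147,.12,1.523))
f,P,E,fl,d=grab('wrist'); save('w1',f); np.savez('w1.npz',f=f,P=P); print(E.round(3),fl,d['cx'],d['cy'])"
```

```text
t 1.7 pos [ 0.4775 -0.0618  0.2977] rot [-3.1382e+00  1.0000e-03  1.5225e+00] F [-0.5  0.9 -0.7] grip 0.0876 0.0 q6 -0.15
[np.float64(-8.53), np.float64(0.16), np.float64(17.77)] yaw -0.0
[[ 0.999 -0.049 -0.005 -0.479]
 [-0.046 -0.967  0.25  -0.083]
 [-0.017 -0.25  -0.968  0.442]
 [ 0.     0.     0.     1.   ]] 362.40631823225715 277.6842884707965 205.90819211161173
```

View pics/w1.png

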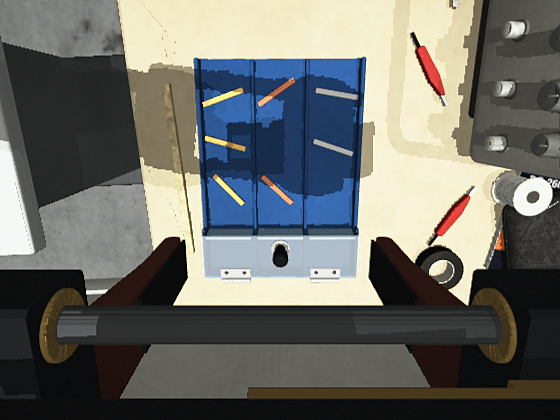

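The wrist view shows the tray straight on: open end at row 58, cover front at row 235, knob at (280,253), walls at columns 197 and 362, and 7 bars. I'll fit the tray pose from this.

Run:
```python
from h import *
a=np.load("w1.npz"); f=a["f"].astype(int); P=a["P"]
r,g,b=f[...,0],f[...,1],f[...,2]
m=np.zeros(r.shape,bool); m[50:238,190:372]=True
bl=m&(b>r+35)&(P[...,2]<.03)
# per-row left/right edges (wall tops, z~.017)
L=[];R=[]
for v in range(75,230,3):
    u=np.where(bl[v])[0]
    for lst,idx in((L,u[0]),(R,u[-1])):
        lst.append(P[v,idx])
L=np.array(L);R=np.array(R)
print("z",np.median(L[:,2]),np.median(R[:,2]))
for q in(L,R):
    q=q[np.abs(q[:,2]-.017)<.006]; k=np.polyfit(q[:,1],q[:,0],1); print(len(q),"slope",k[0],"x@y=-.06",np.polyval(k,-.06))
# far floor edge
T=np.array([P[np.where(bl[:,u])[0][0],u] for u in range(205,355,4)])
k=np.polyfit(T[:,0],T[:,1],1); print("open edge",k[0],np.polyval(k,.485),np.median(T[:,2]))
S=m.copy(); S[:]=False; S[225:285,195:370]=True
q=P[S&(abs(P[...,2]-.034)<.006)&(b>100)]; print("plate",cv2.minAreaRect(q[:,:2].astype(np.float32)),np.median(q[:,2]))
K=S&(f.sum(-1)<100); q=P[K]; q=q[q[:,2]>.04]; print("knob",len(q),np.median(q,0),q.min(0),q.max(0))
t=q[q[:,2]>.06]; print((t.min(0)+t.max(0))/2)
```

```text
z 0.019407034120205446 0.018578041484467695
52 slope 0.04229049230500138 x@y=-.06 0.3853276847574099
52 slope 0.047530386474945084 x@y=-.06 0.5736883050498351
open edge -0.047522032476032 0.06531961984616604 0.0030818455943334823
plate ((0.47455525398254395, -0.1635911464691162), (0.06813689321279526, 0.18968500196933746), 87.44230651855469) 0.037101564079719075
knob 245 [ 0.47567805 -0.14753348  0.07096482] [ 0.46748976 -0.15954773  0.04277357] [ 0.52185869 -0.07047275  0.28669375]
[ 0.49467423 -0.11501024  0.17343788]
```

```bash
python3 -c "
from h import *
plan((.475,-.148,.11,1.5248),(.475,-.148,.055,1.5248))"
```

```text
t 1.75 pos [ 0.4769 -0.0598  0.2982] rot [-3.1384e+00 -1.0000e-04  1.5240e+00] F [-0.5 -0.5  0.1] grip 0.0881 0.0 q6 -0.15
[np.float64(-8.82), np.float64(0.22), np.float64(18.82)] yaw -0.001
[np.float64(-8.82), np.float64(0.22), np.float64(24.32)] yaw -0.001
```

Call:
play_rows([
  {"offset": [-4.4, 0.1, 4], "yaw": 0, "grip": 0.5},
  {"offset": [-8.8, 0.2, 8], "yaw": 0, "grip": 0.5},
  {"offset": [-8.8, 0.2, 12.5], "yaw": 0, "grip": 0.5},
  {"offset": [-8.8, 0.2, 17], "yaw": 0, "grip": 0.5},
  {"offset": [-8.8, 0.2, 19.5], "yaw": 0, "grip": 0.5},
  {"offset": [-8.8, 0.2, 19.5], "yaw": 0, "grip": 0.5},
  {"offset": [-8.8, 0.2, 19.5], "yaw": 0, "grip": 0.5},
])

```text
time_s: 2.45
position: [0.475, -0.1442, 0.1058]
tcp_rot: [3.141, -0.0, 1.53]
wrist_force: [0.8, 0.7, 0.7]
grip_width: 0.0443
gripper_force: 0.0
```

```bash
python3 -c "
from h import *
plan((.475,-.148,.055,1.5248))
f,P,E,fl,d=grab('wrist'); save('w2',f); np.savez('w2.npz',f=f,P=P)"
```

```text
t 2.45 pos [ 0.475  -0.1442  0.1058] rot [ 3.1414e+00 -2.0000e-04  1.5301e+00] F [0.8 0.7 0.7] grip 0.0443 0.0 q6 -0.32
[np.float64(-0.38), np.float64(0.02), np.float64(5.08)] yaw 0.005
```

View pics/w2.png

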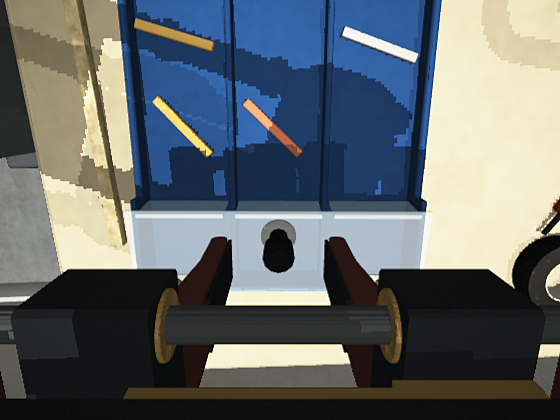

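The knob at (278,245) is centred between the fingers and the cover is shut. Descending to pinch it.

```bash
python3 -c "
from h import *
plan((.475,-.148,.055,1.5248))"
```

```text
t 2.5 pos [ 0.4758 -0.1446  0.1073] rot [3.1387e+00 8.0000e-04 1.5300e+00] F [-0.1  0.1  1.4] grip 0.0438 0.0 q6 -0.32
[np.float64(-0.34), np.float64(-0.07), np.float64(5.23)] yaw 0.005
```

Call:
play_rows([
  {"offset": [-0.3, 0, 2.5], "yaw": 0.005, "grip": 0.5},
  {"offset": [-0.3, 0, 5.2], "yaw": 0.005, "grip": 0.5},
  {"offset": [-0.3, 0, 5.2], "yaw": 0.005, "grip": 0.5},
  {"offset": [-0.3, 0, 5.2], "yaw": 0.005, "grip": 0.1},
  {"offset": [-0.3, 0, 5.2], "yaw": 0.005, "grip": 0.1},
  {"offset": [-0.3, 0, 5.2], "yaw": 0.005, "grip": 0.1},
  {"offset": [-0.3, 0, 5.2], "yaw": 0.005, "grip": 0.1},
  {"offset": [-0.3, 0, 5.2], "yaw": 0.005, "grip": 0.1},
], squeeze=15)

```text
time_s: 3.3
position: [0.4751, -0.148, 0.0538]
tcp_rot: [3.14, -0.0, 1.524]
wrist_force: [-0.1, 2.9, 2.9]
grip_width: 0.0168
gripper_force: 15.0
```

```bash
python3 -c "
from h import *
plan((.475,-.148,.055,1.5248))
for th in np.arange(.2,1.96,.25).tolist()+[1.93]:
    a0=np.arctan2(27,42); r=np.hypot(42,27); 
    print(round(th,2), round((r*np.cos(a0+th)-42)/10,2), round(-(r*np.sin(a0+th)-27)/10,2))"
```

```text
t 3.3 pos [ 0.4751 -0.148   0.0538] rot [ 3.1404e+00 -4.0000e-04  1.5239e+00] F [-0.1  2.9  2.9] grip 0.0168 15.0 q6 -0.32
[np.float64(-0.0), np.float64(-0.01), np.float64(-0.12)] yaw -0.001
0.2 -0.62 -0.78
0.45 -1.59 -1.56
0.7 -2.73 -2.07
0.95 -3.95 -2.29
1.2 -5.19 -2.19
1.45 -6.37 -1.79
1.7 -7.42 -1.12
1.95 -8.26 -0.2
1.93 -8.2 -0.28
```

Call:
play_rows([
  {"offset": [-0.3, 0, -0.4], "yaw": 0, "grip": 0.1},
  {"offset": [-0.62, 0, -0.78], "yaw": 0, "grip": 0.1},
  {"offset": [-1.08, 0, -1.2], "yaw": 0, "grip": 0.1},
  {"offset": [-1.59, 0, -1.56], "yaw": 0, "grip": 0.1},
  {"offset": [-2.15, 0, -1.85], "yaw": 0, "grip": 0.1},
  {"offset": [-2.73, 0, -2.07], "yaw": 0, "grip": 0.1},
  {"offset": [-3.3, 0, -2.2], "yaw": 0, "grip": 0.1},
  {"offset": [-3.95, 0, -2.29], "yaw": 0, "grip": 0.1},
])

```text
time_s: 4.1
position: [0.4732, -0.1883, 0.0761]
tcp_rot: [3.141, 0.0, 1.524]
wrist_force: [5.2, 2.7, -2.7]
grip_width: 0.0167
gripper_force: 15.0
```

Call:
play_rows([
  {"offset": [-0.65, 0, 0.02], "yaw": 0, "grip": 0.1},
  {"offset": [-1.24, 0, 0.1], "yaw": 0, "grip": 0.1},
  {"offset": [-1.85, 0, 0.27], "yaw": 0, "grip": 0.1},
  {"offset": [-2.42, 0, 0.5], "yaw": 0, "grip": 0.1},
  {"offset": [-2.95, 0, 0.8], "yaw": 0, "grip": 0.1},
  {"offset": [-3.47, 0, 1.17], "yaw": 0, "grip": 0.1},
  {"offset": [-3.9, 0, 1.6], "yaw": 0, "grip": 0.1},
  {"offset": [-4.23, 0, 1.98], "yaw": 0, "grip": 0.1},
])

```text
time_s: 4.9
position: [0.4713, -0.2311, 0.0563]
tcp_rot: [3.14, 0.002, 1.523]
wrist_force: [5.4, -1.0, 3.3]
grip_width: 0.0167
gripper_force: 15.0
```

```bash
python3 -c "
from h import *
plan((.475,-.148,.055,1.5248))
f,P,E,fl,d=grab('scene'); save('s2',cv2.resize(f[180:320,150:420],None,fx=2.5,fy=2.5)); np.savez('s2.npz',f=f,P=P)
plan((.475,-.148,.055,1.5248))"
```

```text
t 4.9 pos [ 0.4713 -0.2311  0.0563] rot [3.1400e+00 1.8000e-03 1.5234e+00] F [ 5.4 -1.   3.3] grip 0.0167 15.0 q6 -0.47
[np.float64(8.32), np.float64(-0.03), np.float64(0.13)] yaw -0.001
t 4.95 pos [ 0.4713 -0.2315  0.0557] rot [3.1400e+00 2.2000e-03 1.5232e+00] F [ 5.  -3.1  2.5] grip 0.0168 15.0 q6 -0.47
[np.float64(8.36), np.float64(-0.03), np.float64(0.07)] yaw -0.002
```

View pics/s2.png

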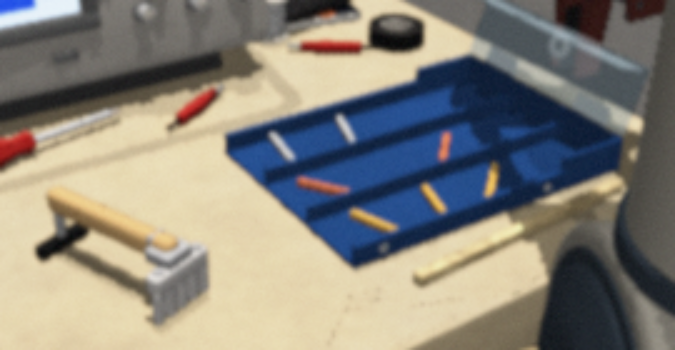

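The cover stands wide open, the store is empty and the rake (centre about (130,225) in the crop) hasn't moved. Releasing the knob and going to the rake.

Call:
play_rows([
  {"offset": [0, 0, 0], "yaw": 0, "grip": 0.5},
  {"offset": [0, 0, 0], "yaw": 0, "grip": 0.5},
  {"offset": [0, 0, 0], "yaw": 0, "grip": 0.5},
  {"offset": [0, 0, -2], "yaw": 0, "grip": 0.5},
  {"offset": [0, 0, -6], "yaw": 0, "grip": 0.5},
  {"offset": [0, 0, -11], "yaw": 0, "grip": 0.5},
  {"offset": [0, 0, -16], "yaw": 0, "grip": 0.5},
  {"offset": [0, 0, -20], "yaw": 0, "grip": 0.5},
])

```text
time_s: 5.75
position: [0.4705, -0.2298, 0.2587]
tcp_rot: [3.141, 0.001, 1.524]
wrist_force: [-0.0, -0.3, 0.9]
grip_width: 0.0438
gripper_force: 0.0
```

Call:
play_rows([
  {"offset": [42, 1, -2], "yaw": 1.19, "grip": 0.5},
  {"offset": [42, 1, -2], "yaw": 1.19, "grip": 0.5},
  {"offset": [42, 1, -2], "yaw": 1.19, "grip": 0.5},
  {"offset": [42, 1, -2], "yaw": 1.19, "grip": 0.5},
  {"offset": [42, 1, -2], "yaw": 1.19, "grip": 0.5},
  {"offset": [42, 1, -2], "yaw": 1.19, "grip": 0.5},
  {"offset": [42, 1, -2], "yaw": 1.19, "grip": 0.5},
  {"offset": [42, 1, -2], "yaw": 1.19, "grip": 0.5},
])

```text
time_s: 6.55
position: [0.4961, 0.1249, 0.2724]
tcp_rot: [3.141, 0.002, 0.455]
wrist_force: [0.4, 0.3, 0.8]
grip_width: 0.0439
gripper_force: 0.0
```

Run:
```python
from h import *
plan((.477,.208,.25,.33))
f,P,E,fl,d=grab('wrist'); save('w3',f); np.savez('w3.npz',f=f,P=P)
q=P[(P[...,2]>.04)&(P[...,2]<.058)&(f[...,0].astype(int)>f[...,2]+30)]
print(len(q)); print(cv2.minAreaRect(q[:,:2].astype(np.float32)))
```

```text
t 6.55 pos [0.4961 0.1249 0.2724] rot [3.1415e+00 1.6000e-03 4.5480e-01] F [0.4 0.3 0.8] grip 0.0439 0.0 q6 1.3
[np.float64(1.93), np.float64(-8.31), np.float64(2.24)] yaw 0.125
5575
((0.4836012125015259, 0.31005871295928955), (0.17858609557151794, 0.21852649748325348), 13.289519309997559)
```

View pics/w3.png

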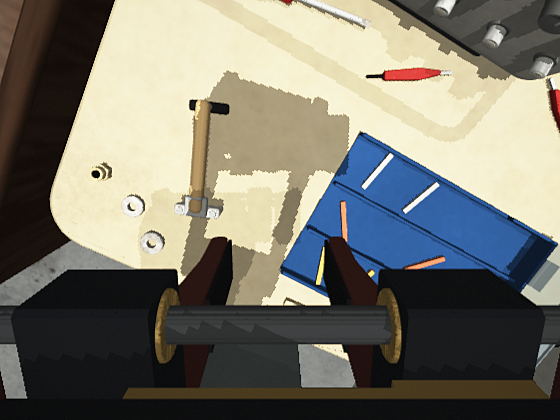

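The rake tail is at (207,107) and the head at (196,207); the washers are at (132,205) and (152,241). Fitting the handle line.

Run:
```python
from h import *
a=np.load('w3.npz');f=a['f'].astype(int);P=a['P']
m=np.zeros(f.shape[:2],bool); m[90:222,165:235]=True
q=P[m&(P[...,2]>.042)&(P[...,2]<.058)&(f[...,0]>f[...,2]+30)]
R=cv2.minAreaRect(q[:,:2].astype(np.float32)); print(len(q),R,np.median(q[:,2]))
h=P[m&(P[...,2]>.028)&(P[...,2]<.040)]; print("head/foot",len(h))
c,s,ang=R
vx,vy,_,_=cv2.fitLine(q[:,:2].astype(np.float32),cv2.DIST_L2,0,.01,.01).ravel()
vx,vy=(-abs(vx),-vy*np.sign(vx)*1) if vx>0 else (vx,vy)
print("dir",vx,vy,"yaw",np.arctan2(vy,vx))
t=(q[:,:2]-np.mean(q[:,:2],0))@[vx,vy]; n=(q[:,:2]-np.mean(q[:,:2],0))@[-vy,vx]
print("mean",q.mean(0),"t",np.percentile(t,[0.5,99.5]),"n",np.percentile(n,[1,99]))
for lo in np.arange(-.06,.06,.02):
    k=(t>lo)&(t<lo+.02); print(round(lo,2),k.sum(),np.percentile(n[k],[2,98]).round(4) if k.sum() else '')
```

```text
1509 ((0.4803675711154938, 0.20942778885364532), (0.11786375939846039, 0.014524699188768864), 18.847640991210938) 0.048498690552059534
head/foot 328
dir -0.94566035 -0.32515606 yaw -2.810416
mean [0.4842873  0.20988776 0.04816505] t [-0.05403941  0.06071303] n [-0.0076981  0.0061262]
-0.06 209 [-0.0069  0.006 ]
-0.04 286 [-0.0075  0.006 ]
-0.02 278 [-0.0074  0.0061]
0.0 266 [-0.007   0.0061]
0.02 258 [-0.0076  0.006 ]
0.04 197 [-0.0075  0.0061]
```

```bash
python3 -c "
from h import *
plan((.4775,.208,.10,.331),(.4775,.208,.036,.331))"
```

```text
t 6.6 pos [0.4959 0.1307 0.2722] rot [-3.1377e+00  1.0000e-04  4.4840e-01] F [-2.4  3.7 -0.4] grip 0.0439 0.0 q6 1.31
[np.float64(1.69), np.float64(-7.76), np.float64(17.22)] yaw 0.117
[np.float64(1.69), np.float64(-7.76), np.float64(23.62)] yaw 0.117
```

Call:
play_rows([
  {"offset": [0.8, -4, 3], "yaw": 0.06, "grip": 0.5},
  {"offset": [1.7, -7.8, 6], "yaw": 0.117, "grip": 0.5},
  {"offset": [1.7, -7.8, 10.5], "yaw": 0.117, "grip": 0.5},
  {"offset": [1.7, -7.8, 15], "yaw": 0.117, "grip": 0.5},
  {"offset": [1.7, -7.8, 17.2], "yaw": 0.117, "grip": 0.5},
  {"offset": [1.7, -7.8, 17.2], "yaw": 0.117, "grip": 0.5},
  {"offset": [1.7, -7.8, 17.2], "yaw": 0.117, "grip": 0.5},
])

```text
time_s: 7.3
position: [0.4772, 0.2004, 0.1012]
tcp_rot: [3.141, 0.001, 0.344]
wrist_force: [0.4, 0.4, 1.2]
grip_width: 0.0437
gripper_force: 0.0
```

Run:
```python
from h import *
f,P,E,fl,d=grab('wrist')
plan((.4775,.208,.036,.331))
f=f.astype(int)
q=P[(P[...,2]>.042)&(P[...,2]<.056)&(f[...,0]>f[...,2]+30)&(abs(P[...,0]-.48)<.09)&(abs(P[...,1]-.208)<.06)]
R=cv2.minAreaRect(q[:,:2].astype(np.float32)); print(len(q),R)
```

```text
t 7.35 pos [0.478  0.2007 0.1026] rot [ 3.1414e+00 -1.9000e-03  3.4350e-01] F [0.5 0.1 0.5] grip 0.0436 0.0 q6 1.56
[np.float64(0.2), np.float64(-0.71), np.float64(6.66)] yaw 0.012
4231 ((0.48305773735046387, 0.21024006605148315), (0.11191865801811218, 0.014055237174034119), 18.909412384033203)
```

Call:
play_rows([
  {"offset": [0.2, -0.7, 2], "yaw": 0.012, "grip": 0.5},
  {"offset": [0.2, -0.7, 5], "yaw": 0.012, "grip": 0.5},
  {"offset": [0.2, -0.7, 6.6], "yaw": 0.012, "grip": 0.5},
  {"offset": [0.2, -0.7, 6.6], "yaw": 0.012, "grip": 0.5},
  {"offset": [0.2, -0.7, 6.6], "yaw": 0.012, "grip": 0.05},
  {"offset": [0.2, -0.7, 6.6], "yaw": 0.012, "grip": 0.05},
  {"offset": [0.2, -0.7, 6.6], "yaw": 0.012, "grip": 0.05},
  {"offset": [0.2, -0.7, 6.6], "yaw": 0.012, "grip": 0.05},
], squeeze=40)

```text
time_s: 8.15
position: [0.4774, 0.2081, 0.0359]
tcp_rot: [3.142, -0.002, 0.331]
wrist_force: [0.1, -0.3, 0.3]
grip_width: 0.0154
gripper_force: 0.0
```

Run:
```python
from h import *
plan((.4775,.208,.036,.331))
```

```text
t 8.15 pos [0.4774 0.2081 0.0359] rot [ 3.1416e+00 -1.7000e-03  3.3140e-01] F [ 0.1 -0.3  0.3] grip 0.0154 0.0 q6 1.59
[np.float64(0.0), np.float64(0.02), np.float64(-0.01)] yaw 0.0
```

Call:
play_rows([
  {"offset": [0, 0, 0], "yaw": 0, "grip": 0.05},
  {"offset": [0, 0, 0], "yaw": 0, "grip": 0.05},
  {"offset": [0, 0, 0], "yaw": 0, "grip": 0.05},
  {"offset": [0, 0, -1], "yaw": 0, "grip": 0.05},
  {"offset": [0, 0, -3], "yaw": 0, "grip": 0.05},
  {"offset": [0, 0, -6], "yaw": 0, "grip": 0.05},
  {"offset": [0, 0, -8], "yaw": 0, "grip": 0.05},
  {"offset": [0, 0, -8], "yaw": 0, "grip": 0.05},
])

```text
time_s: 8.95
position: [0.4782, 0.2085, 0.1183]
tcp_rot: [-3.141, -0.005, 0.331]
wrist_force: [0.1, -0.3, -1.7]
grip_width: 0.0137
gripper_force: 40.0
```

```bash
cat >> h.py <<'E'
O=np.array([.479,-.0625]); YAW=-.046; PSI=np.pi/2+YAW
def tray(x,y,z):
    c,s=np.cos(YAW),np.sin(YAW); return (O[0]+c*x-s*y,O[1]+s*x+c*y,z,PSI)
def intray(p):
    c,s=np.cos(YAW),np.sin(YAW); d=np.asarray(p)[...,:2]-O; return np.stack([d[...,0]*c+d[...,1]*s,-d[...,0]*s+d[...,1]*c],-1)
E
python3 - <<'E'
from h import *
plan(tray(0,.213,.10))
E
```

```text
t 8.95 pos [0.4782 0.2085 0.1183] rot [-3.1414 -0.0054  0.3315] F [ 0.1 -0.3 -1.7] grip 0.0137 40.0 q6 1.59
[np.float64(-0.9), np.float64(5.85), np.float64(1.83)] yaw -1.193
```

Call:
play_rows([
  {"offset": [-0.9, 5.9, 1.8], "yaw": -1.193, "grip": 0.05},
  {"offset": [-0.9, 5.9, 1.8], "yaw": -1.193, "grip": 0.05},
  {"offset": [-0.9, 5.9, 1.8], "yaw": -1.193, "grip": 0.05},
  {"offset": [-0.9, 5.9, 1.8], "yaw": -1.193, "grip": 0.05},
  {"offset": [-0.9, 5.9, 1.8], "yaw": -1.193, "grip": 0.05},
  {"offset": [-0.9, 5.9, 1.8], "yaw": -1.193, "grip": 0.05},
  {"offset": [-0.9, 5.9, 1.8], "yaw": -1.193, "grip": 0.05},
  {"offset": [-0.9, 5.9, 1.8], "yaw": -1.193, "grip": 0.05},
])

```text
time_s: 9.75
position: [0.4866, 0.1491, 0.0948]
tcp_rot: [-3.139, 0.001, 1.524]
wrist_force: [0.2, 0.2, -1.6]
grip_width: 0.014
gripper_force: 40.0
```

Call:
play_rows([
  {"offset": [0, 0, 0], "yaw": -0.15, "grip": 0.05},
  {"offset": [0, 0, 0], "yaw": -0.15, "grip": 0.05},
  {"offset": [0, 0, 0], "yaw": -0.15, "grip": 0.05},
])

```text
time_s: 10.05
position: [0.487, 0.1491, 0.0955]
tcp_rot: [-3.14, 0.0, 1.663]
wrist_force: [0.1, 0.2, -1.2]
grip_width: 0.0133
gripper_force: 40.0
```

Run:
```python
from h import *
plan(tray(0,.213,.10))
f,P,E,fl,d=grab('scene'); save('s4',cv2.resize(f[150:310,190:420],None,fx=3,fy=3)); np.savez('s4.npz',f=f,P=P)
f,P,E,fl,d=grab('side'); np.savez('d4.npz',f=f,P=P)
plan(tray(0,.213,.04))
```

```text
t 10.05 pos [0.487  0.1491 0.0955] rot [-3.1396e+00  2.0000e-04  1.6634e+00] F [ 0.1  0.2 -1.2] grip 0.0133 40.0 q6 0.14
[np.float64(0.1), np.float64(0.19), np.float64(-0.45)] yaw 0.139
t 10.15 pos [0.4872 0.1492 0.0961] rot [-3.1405e+00  2.0000e-04  1.6646e+00] F [ 0.5  0.7 -2. ] grip 0.0138 40.0 q6 0.14
[np.float64(0.09), np.float64(0.17), np.float64(5.61)] yaw 0.14
```

View pics/s4.png

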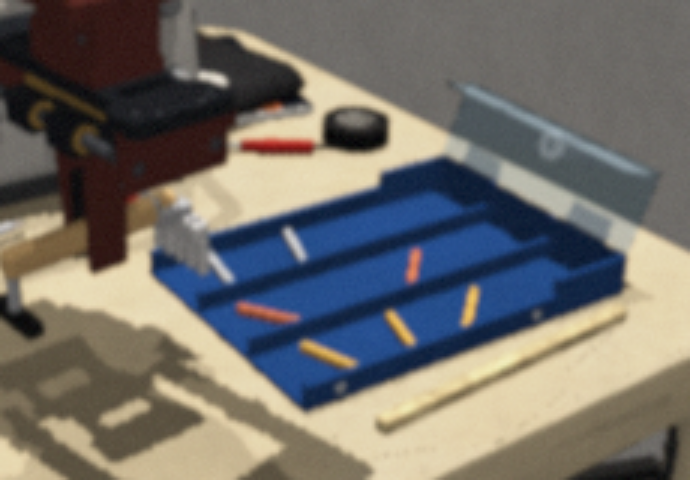

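The rake is held level with its head at (180,230). My second turn overshot by 0.14 rad, so I'll turn back and measure the head's offset in the hand.

Call:
play_rows([
  {"offset": [0.1, 0.2, 0.5], "yaw": 0.14, "grip": 0.05},
  {"offset": [0.1, 0.2, 0.5], "yaw": 0.14, "grip": 0.05},
  {"offset": [0.1, 0.2, 0.5], "yaw": 0.14, "grip": 0.05},
  {"offset": [0.1, 0.2, 0.5], "yaw": 0.14, "grip": 0.05},
])

```text
time_s: 10.55
position: [0.4894, 0.1504, 0.092]
tcp_rot: [3.142, 0.0, 1.529]
wrist_force: [-0.7, 0.0, -1.5]
grip_width: 0.0135
gripper_force: 40.0
```

```bash
cat >> h.py <<'E'
def rakecheck():
    for n in('scene','side'):
        f,P,E,fl,d=grab(n); o=manip.get_obs(); p=o["position"]; s=o["tcp_rot"][2]
        D=P-p; r=np.stack([-(np.cos(s)*D[...,0]+np.sin(s)*D[...,1]), np.sin(s)*D[...,0]-np.cos(s)*D[...,1], D[...,2]],-1)
        fi=f.astype(int); sat=fi.max(-1)-fi.min(-1)
        m=(r[...,0]>.045)&(r[...,0]<.075)&(abs(r[...,1])<.04)&(r[...,2]>-.032)&(r[...,2]<.01)&(sat<45)&(fi.max(-1)>60)
        q=r[m]; print(n,"head",len(q),"x",np.percentile(q[:,0],[2,50,98]).round(4),"y",np.percentile(q[:,1],[1,99]).round(4),"z",np.percentile(q[:,2],[1,99]).round(4))
        fr=q[q[:,2]<.0]
        if len(fr)>20:
            k=np.polyfit(fr[:,1],fr[:,0],1); print("   face slope",k.round(3))
        h=r[(abs(r[...,0]+.02)<.045)&(abs(r[...,1])<.012)&(r[...,2]>.009)&(r[...,2]<.018)&(fi[...,0]>fi[...,2]+30)]
        if len(h)>20: print("   handle",len(h),"fit",np.polyfit(h[:,0],h[:,1],1).round(4),"top",np.polyfit(h[:,0],h[:,2],1).round(4))
    return f,P
E
python3 - <<'E'
from h import *
rakecheck()
plan(tray(0,.213,.04))
E
```

```text
scene head 251 x [0.0466 0.0568 0.0621] y [-0.0247  0.022 ] z [-0.0318  0.0089]
   face slope [0.001 0.056]
   handle 169 fit [-0.0322 -0.0029] top [0.0155 0.012 ]
side head 79 x [0.0505 0.0573 0.0612] y [-0.0253  0.0239] z [-0.0316  0.0012]
   face slope [0.028 0.057]
   handle 167 fit [0.0198 0.0002] top [0.0111 0.0119]
t 10.65 pos [0.4895 0.1505 0.0921] rot [ 3.1413e+00 -1.0000e-04  1.5286e+00] F [-0.4 -0.8 -1. ] grip 0.0143 40.0 q6 0.27
[np.float64(-0.02), np.float64(-0.07), np.float64(5.21)] yaw 0.004
```

Call:
play_rows([
  {"offset": [0, -0.05, 2.5], "yaw": 0.004, "grip": 0.05},
  {"offset": [0, -0.05, 4.5], "yaw": 0.004, "grip": 0.05},
  {"offset": [0, -0.05, 5.15], "yaw": 0.004, "grip": 0.05},
  {"offset": [0, -0.05, 5.15], "yaw": 0.004, "grip": 0.05},
  {"offset": [0, -0.05, 5.15], "yaw": 0.004, "grip": 0.05},
  {"offset": [0, -0.05, 5.15], "yaw": 0.004, "grip": 0.05},
])

```text
time_s: 11.25
position: [0.4898, 0.1507, 0.0418]
tcp_rot: [3.139, -0.001, 1.524]
wrist_force: [0.0, -0.1, -1.8]
grip_width: 0.0142
gripper_force: 40.0
```

Run:
```python
from h import *
plan(tray(0,.213,.04),tray(0,-.049,.04))
rakecheck()
plan(tray(0,.213,.04),tray(0,-.049,.04))
```

```text
t 11.25 pos [0.4898 0.1507 0.0418] rot [ 3.1394e+00 -6.0000e-04  1.5237e+00] F [ 0.  -0.1 -1.8] grip 0.0142 40.0 q6 0.28
[np.float64(-0.04), np.float64(-0.1), np.float64(0.18)] yaw -0.001
[np.float64(-26.24), np.float64(-0.07), np.float64(0.18)] yaw -0.001
scene head 231 x [0.0459 0.0567 0.0615] y [-0.0249  0.0246] z [-0.0316  0.0094]
   face slope [0.016 0.056]
   handle 167 fit [-0.0299 -0.0025] top [0.005 0.012]
side head 55 x [0.0532 0.0583 0.0627] y [-0.025  -0.0026] z [-0.0315  0.002 ]
   face slope [-0.122  0.056]
   handle 167 fit [0.0236 0.0004] top [0.0171 0.0123]
t 11.35 pos [0.4896 0.1506 0.0416] rot [ 3.1397e+00 -6.0000e-04  1.5236e+00] F [ 0.4 -0.3 -0.7] grip 0.0137 40.0 q6 0.28
[np.float64(-0.04), np.float64(-0.08), np.float64(0.16)] yaw -0.001
[np.float64(-26.24), np.float64(-0.05), np.float64(0.16)] yaw -0.001
```

Call:
play_rows([
  {"offset": [-1, -0.1, 0.1], "yaw": 0, "grip": 0.05},
  {"offset": [-2, -0.1, 0.1], "yaw": 0, "grip": 0.05},
  {"offset": [-3, -0.1, 0.1], "yaw": 0, "grip": 0.05},
  {"offset": [-4, -0.1, 0.1], "yaw": 0, "grip": 0.05},
  {"offset": [-5, -0.1, 0.1], "yaw": 0, "grip": 0.05},
  {"offset": [-6, -0.1, 0.1], "yaw": 0, "grip": 0.05},
  {"offset": [-7, -0.1, 0.1], "yaw": 0, "grip": 0.05},
  {"offset": [-8, -0.1, 0.1], "yaw": 0, "grip": 0.05},
])

```text
time_s: 12.15
position: [0.4839, 0.0697, 0.0394]
tcp_rot: [-3.141, 0.0, 1.523]
wrist_force: [0.5, 0.4, -1.1]
grip_width: 0.0136
gripper_force: 40.0
```

Call:
play_rows([
  {"offset": [-1, 0, 0], "yaw": 0, "grip": 0.05},
  {"offset": [-2, 0, 0], "yaw": 0, "grip": 0.05},
  {"offset": [-3, 0, 0], "yaw": 0, "grip": 0.05},
  {"offset": [-4, 0, 0], "yaw": 0, "grip": 0.05},
  {"offset": [-5, 0, 0], "yaw": 0, "grip": 0.05},
  {"offset": [-6, 0, 0], "yaw": 0, "grip": 0.05},
  {"offset": [-7, 0, 0], "yaw": 0, "grip": 0.05},
  {"offset": [-8, 0, 0], "yaw": 0, "grip": 0.05},
])

```text
time_s: 12.95
position: [0.4803, -0.0101, 0.0394]
tcp_rot: [-3.142, -0.0, 1.523]
wrist_force: [-0.1, 0.2, -1.7]
grip_width: 0.0136
gripper_force: 40.0
```

Run:
```python
from h import *
plan(tray(0,-.049,.04))
f,P,E,fl,d=grab('scene'); save('s5',cv2.resize(f[190:290,230:410],None,fx=4,fy=4)); np.savez('s5.npz',f=f,P=P)
plan(tray(0,-.049,.04))
```

```text
t 12.95 pos [ 0.4803 -0.0101  0.0394] rot [-3.1416 -0.      1.5235] F [-0.1  0.2 -1.7] grip 0.0136 40.0 q6 -0.04
[np.float64(-10.14), np.float64(0.12), np.float64(-0.06)] yaw -0.001
t 13.0 pos [ 0.4803 -0.0114  0.0394] rot [-3.1415e+00  1.2000e-03  1.5228e+00] F [ 0.5 -1.7 -2. ] grip 0.0139 40.0 q6 -0.05
[np.float64(-10.01), np.float64(0.13), np.float64(-0.06)] yaw -0.002
```

View pics/s5.png

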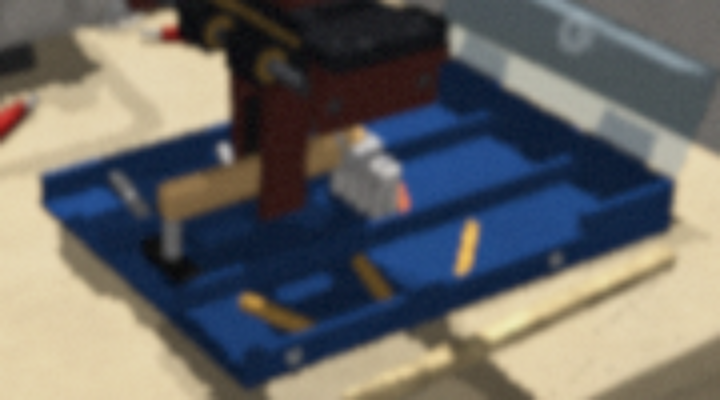

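The copper bars ride ahead of the tines at (403,195) and the rake sits inside its lane. Pushing on to the wall.

Call:
play_rows([
  {"offset": [-1, 0.1, 0], "yaw": 0, "grip": 0.05},
  {"offset": [-2, 0.1, 0], "yaw": 0, "grip": 0.05},
  {"offset": [-3, 0.1, 0], "yaw": 0, "grip": 0.05},
  {"offset": [-4, 0.1, 0], "yaw": 0, "grip": 0.05},
  {"offset": [-5, 0.1, 0], "yaw": 0, "grip": 0.05},
  {"offset": [-6, 0.1, 0], "yaw": 0, "grip": 0.05},
  {"offset": [-7, 0.1, 0], "yaw": 0, "grip": 0.05},
  {"offset": [-8, 0.1, 0], "yaw": 0, "grip": 0.05},
])

```text
time_s: 13.8
position: [0.4776, -0.0901, 0.0394]
tcp_rot: [3.142, 0.0, 1.523]
wrist_force: [-1.0, 0.7, -0.9]
grip_width: 0.014
gripper_force: 40.0
```

Call:
play_rows([
  {"offset": [-0.5, 0, 0], "yaw": 0, "grip": 0.05},
  {"offset": [-0.9, 0, 0], "yaw": 0, "grip": 0.05},
  {"offset": [-1.2, 0, 0], "yaw": 0, "grip": 0.05},
  {"offset": [-1.5, 0, 0], "yaw": 0, "grip": 0.05},
  {"offset": [-1.5, 0, 0], "yaw": 0, "grip": 0.05},
])

```text
time_s: 14.3
position: [0.4769, -0.1044, 0.0393]
tcp_rot: [-3.142, 0.0, 1.523]
wrist_force: [-0.1, -0.1, -1.1]
grip_width: 0.0137
gripper_force: 40.0
```

Run:
```python
from h import *
plan(tray(0,-.049,.04))
```

```text
t 14.3 pos [ 0.4769 -0.1044  0.0393] rot [-3.1416e+00  1.0000e-04  1.5234e+00] F [-0.1 -0.1 -1.1] grip 0.0137 40.0 q6 -0.24
[np.float64(-0.7), np.float64(0.02), np.float64(-0.07)] yaw -0.001
```

Pressing slowly against the wall.

Call:
play_rows([
  {"offset": [-0.2, 0, 0], "yaw": 0, "grip": 0.05},
  {"offset": [-0.4, 0, 0], "yaw": 0, "grip": 0.05},
  {"offset": [-0.6, 0, 0], "yaw": 0, "grip": 0.05},
  {"offset": [-0.6, 0, 0], "yaw": 0, "grip": 0.05},
])

```text
time_s: 14.7
position: [0.4766, -0.1104, 0.0393]
tcp_rot: [-3.142, 0.0, 1.523]
wrist_force: [-0.3, 0.2, -0.9]
grip_width: 0.0134
gripper_force: 40.0
```

Call:
play_rows([
  {"offset": [-0.2, 0, 0], "yaw": 0, "grip": 0.05},
  {"offset": [-0.2, 0, 0], "yaw": 0, "grip": 0.05},
])

```text
time_s: 14.9
position: [0.4765, -0.1124, 0.0394]
tcp_rot: [-3.142, 0.0, 1.523]
wrist_force: [0.5, 0.1, -1.1]
grip_width: 0.0138
gripper_force: 40.0
```

Run:
```python
from h import *
f,P,E,fl,d=grab('scene'); np.savez('s6.npz',f=f,P=P)
plan(tray(0,-.049,.04))
```

```text
t 14.95 pos [ 0.4765 -0.1124  0.0394] rot [3.1415e+00 1.0000e-04 1.5233e+00] F [-0.7 -0.6 -1.6] grip 0.0138 40.0 q6 -0.25
[np.float64(0.09), np.float64(0.02), np.float64(-0.06)] yaw -0.001
```

Call:
play_rows([
  {"offset": [-0.1, 0, 0], "yaw": 0, "grip": 0.05},
  {"offset": [-0.1, 0, 0], "yaw": 0, "grip": 0.05},
])

```text
time_s: 15.15
position: [0.4765, -0.1133, 0.0394]
tcp_rot: [3.142, 0.0, 1.523]
wrist_force: [-0.3, -0.1, -1.2]
grip_width: 0.0139
gripper_force: 40.0
```

Call:
play_rows([
  {"offset": [-0.1, 0, 0], "yaw": 0, "grip": 0.05},
  {"offset": [-0.1, 0, 0], "yaw": 0, "grip": 0.05},
])

```text
time_s: 15.35
position: [0.4764, -0.1144, 0.0394]
tcp_rot: [3.142, 0.0, 1.523]
wrist_force: [-0.1, -0.1, -1.8]
grip_width: 0.0138
gripper_force: 40.0
```

Call:
play_rows([
  {"offset": [-0.1, 0, 0], "yaw": 0, "grip": 0.05},
  {"offset": [-0.1, 0, 0], "yaw": 0, "grip": 0.05},
])

```text
time_s: 15.55
position: [0.4764, -0.1147, 0.0395]
tcp_rot: [-3.141, -0.001, 1.524]
wrist_force: [-0.3, 4.0, -0.5]
grip_width: 0.0139
gripper_force: 40.0
```

Call:
play_rows([
  {"offset": [0.5, 0, 0], "yaw": 0, "grip": 0.05},
  {"offset": [1.5, 0, -1], "yaw": 0, "grip": 0.05},
  {"offset": [3, 0, -4], "yaw": 0, "grip": 0.05},
  {"offset": [7, 0, -6], "yaw": 0, "grip": 0.05},
  {"offset": [11, -2, -6], "yaw": 0, "grip": 0.05},
  {"offset": [15, -4, -6], "yaw": 0, "grip": 0.05},
  {"offset": [19, -5.5, -6], "yaw": 0, "grip": 0.05},
  {"offset": [23, -6.2, -6], "yaw": 0, "grip": 0.05},
])

```text
time_s: 16.35
position: [0.4243, 0.1193, 0.1005]
tcp_rot: [3.14, -0.0, 1.524]
wrist_force: [0.6, 0.8, -0.5]
grip_width: 0.0135
gripper_force: 40.0
```

Call:
play_rows([
  {"offset": [2, 0, 0], "yaw": 0, "grip": 0.05},
  {"offset": [3.5, 0, 1], "yaw": 0, "grip": 0.05},
  {"offset": [3.5, 0, 3], "yaw": 0, "grip": 0.05},
  {"offset": [3.5, 0, 3], "yaw": 0, "grip": 0.05},
])

```text
time_s: 16.75
position: [0.4253, 0.1529, 0.0675]
tcp_rot: [-3.138, 0.002, 1.525]
wrist_force: [-0.2, -0.2, -2.0]
grip_width: 0.0141
gripper_force: 40.0
```

Run:
```python
from h import *
plan(tray(-.062,.213,.04))
f,P=rakecheck()
f,P,E,fl,d=grab('scene'); save('s7',cv2.resize(f[190:290,230:410],None,fx=4,fy=4)); np.savez('s7.npz',f=f,P=P)
plan(tray(-.062,.213,.04))
```

```text
t 16.75 pos [0.4253 0.1529 0.0675] rot [-3.1380e+00  1.6000e-03  1.5251e+00] F [-0.2 -0.2 -2. ] grip 0.0141 40.0 q6 0.32
[np.float64(0.03), np.float64(0.15), np.float64(2.75)] yaw 0.0
scene head 258 x [0.0465 0.0563 0.061 ] y [-0.0252  0.0215] z [-0.0318  0.0082]
   face slope [0.021 0.056]
   handle 154 fit [-0.0569 -0.0033] top [0.0134 0.0111]
side head 49 x [0.0514 0.0577 0.0624] y [-0.0255  0.0194] z [-0.0315  0.0019]
   face slope [-0.011  0.057]
   handle 174 fit [ 0.019  -0.0005] top [0.0205 0.0116]
t 16.9 pos [0.4272 0.1525 0.0704] rot [ 3.1406e+00 -1.0000e-04  1.5233e+00] F [ 0.2  0.  -1.1] grip 0.0138 40.0 q6 0.32
[np.float64(0.07), np.float64(-0.04), np.float64(3.04)] yaw -0.001
```

View pics/s7.png

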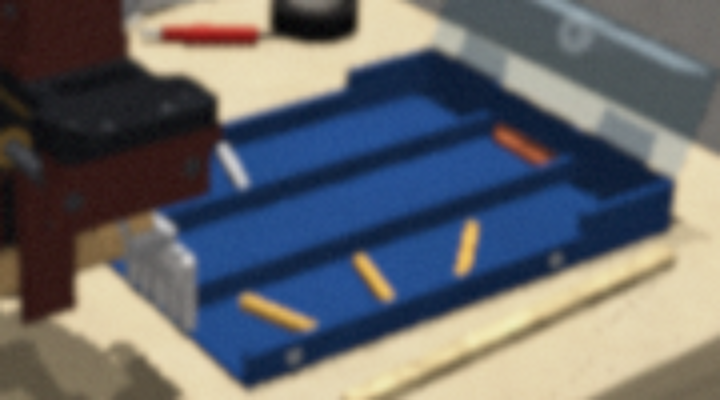

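The copper bars lie flat and parallel at the wall, at (522,145). Next is the brass lane.

Call:
play_rows([
  {"offset": [0, 0, 2], "yaw": 0, "grip": 0.05},
  {"offset": [0, 0, 3.05], "yaw": 0, "grip": 0.05},
  {"offset": [0, 0, 3.05], "yaw": 0, "grip": 0.05},
  {"offset": [0, 0, 3.05], "yaw": 0, "grip": 0.05},
  {"offset": [0, 0, 3.05], "yaw": 0, "grip": 0.05},
])

```text
time_s: 17.4
position: [0.4275, 0.1524, 0.0399]
tcp_rot: [3.14, -0.0, 1.523]
wrist_force: [-0.2, -0.2, -0.3]
grip_width: 0.0135
gripper_force: 40.0
```

Run:
```python
from h import *
plan(tray(-.062,.213,.0395),tray(-.062,-.04,.0395))
```

```text
t 17.4 pos [0.4275 0.1524 0.0399] rot [ 3.1403e+00 -4.0000e-04  1.5232e+00] F [-0.2 -0.2 -0.3] grip 0.0135 40.0 q6 0.32
[np.float64(0.07), np.float64(-0.07), np.float64(0.04)] yaw -0.002
[np.float64(-25.23), np.float64(-0.03), np.float64(0.04)] yaw -0.002
```

Call:
play_rows([
  {"offset": [-1, -0.05, 0], "yaw": 0, "grip": 0.05},
  {"offset": [-2, -0.05, 0], "yaw": 0, "grip": 0.05},
  {"offset": [-3, -0.05, 0], "yaw": 0, "grip": 0.05},
  {"offset": [-4, -0.05, 0], "yaw": 0, "grip": 0.05},
  {"offset": [-5, -0.05, 0], "yaw": 0, "grip": 0.05},
  {"offset": [-6, -0.05, 0], "yaw": 0, "grip": 0.05},
  {"offset": [-7, -0.05, 0], "yaw": 0, "grip": 0.05},
  {"offset": [-8, -0.05, 0], "yaw": 0, "grip": 0.05},
])

```text
time_s: 18.2
position: [0.4227, 0.0716, 0.0389]
tcp_rot: [3.142, -0.0, 1.523]
wrist_force: [-0.1, -0.3, -0.7]
grip_width: 0.0134
gripper_force: 40.0
```

Call:
play_rows([
  {"offset": [-1, 0, 0], "yaw": 0, "grip": 0.05},
  {"offset": [-2, 0, 0], "yaw": 0, "grip": 0.05},
  {"offset": [-3, 0, 0], "yaw": 0, "grip": 0.05},
  {"offset": [-4, 0, 0], "yaw": 0, "grip": 0.05},
  {"offset": [-5, 0, 0], "yaw": 0, "grip": 0.05},
  {"offset": [-6, 0, 0], "yaw": 0, "grip": 0.05},
  {"offset": [-7, 0, 0], "yaw": 0, "grip": 0.05},
  {"offset": [-8, 0, 0], "yaw": 0, "grip": 0.05},
])

```text
time_s: 19.0
position: [0.4189, -0.0082, 0.0389]
tcp_rot: [3.142, -0.0, 1.524]
wrist_force: [0.3, 0.3, -2.2]
grip_width: 0.0139
gripper_force: 40.0
```

Run:
```python
from h import *
plan(tray(-.062,-.04,.0395))
```

```text
t 19.0 pos [ 0.4189 -0.0082  0.0389] rot [ 3.1415e+00 -1.0000e-04  1.5236e+00] F [ 0.3  0.3 -2.2] grip 0.0139 40.0 q6 -0.05
[np.float64(-9.15), np.float64(0.06), np.float64(-0.06)] yaw -0.001
```

Call:
play_rows([
  {"offset": [-1, 0.05, 0], "yaw": 0, "grip": 0.05},
  {"offset": [-2, 0.05, 0], "yaw": 0, "grip": 0.05},
  {"offset": [-3, 0.05, 0], "yaw": 0, "grip": 0.05},
  {"offset": [-4, 0.05, 0], "yaw": 0, "grip": 0.05},
  {"offset": [-5, 0.05, 0], "yaw": 0, "grip": 0.05},
  {"offset": [-6, 0.05, 0], "yaw": 0, "grip": 0.05},
  {"offset": [-7, 0.05, 0], "yaw": 0, "grip": 0.05},
  {"offset": [-8, 0.05, 0], "yaw": 0, "grip": 0.05},
])

```text
time_s: 19.8
position: [0.4156, -0.0882, 0.0389]
tcp_rot: [3.142, -0.0, 1.523]
wrist_force: [-0.0, -0.1, -1.6]
grip_width: 0.014
gripper_force: 40.0
```

Call:
play_rows([
  {"offset": [-0.4, 0, 0], "yaw": 0, "grip": 0.05},
  {"offset": [-0.7, 0, 0], "yaw": 0, "grip": 0.05},
  {"offset": [-1.0, 0, 0], "yaw": 0, "grip": 0.05},
  {"offset": [-1.3, 0, 0], "yaw": 0, "grip": 0.05},
  {"offset": [-1.5, 0, 0], "yaw": 0, "grip": 0.05},
  {"offset": [-1.5, 0, 0], "yaw": 0, "grip": 0.05},
])

```text
time_s: 20.4
position: [0.4149, -0.1025, 0.0389]
tcp_rot: [3.142, 0.0, 1.523]
wrist_force: [-0.1, -0.6, -0.8]
grip_width: 0.0133
gripper_force: 40.0
```

Call:
play_rows([
  {"offset": [-0.1, 0, 0], "yaw": 0, "grip": 0.05},
  {"offset": [-0.1, 0, 0], "yaw": 0, "grip": 0.05},
])

```text
time_s: 20.6
position: [0.4149, -0.1033, 0.0389]
tcp_rot: [3.142, 0.0, 1.524]
wrist_force: [-0.5, 0.3, -0.9]
grip_width: 0.0136
gripper_force: 40.0
```

Call:
play_rows([
  {"offset": [-0.1, 0, 0], "yaw": 0, "grip": 0.05},
  {"offset": [-0.1, 0, 0], "yaw": 0, "grip": 0.05},
])

```text
time_s: 20.8
position: [0.4148, -0.1043, 0.0389]
tcp_rot: [3.142, 0.0, 1.524]
wrist_force: [-0.7, 0.3, -0.6]
grip_width: 0.0138
gripper_force: 40.0
```

Run:
```python
from h import *
plan(tray(-.062,-.046,.0395))
```

```text
t 20.8 pos [ 0.4148 -0.1043  0.0389] rot [3.1415 0.     1.5236] F [-0.7  0.3 -0.6] grip 0.0138 40.0 q6 -0.28
[np.float64(-0.13), np.float64(0.02), np.float64(-0.06)] yaw -0.001
```

Call:
play_rows([
  {"offset": [-0.1, 0, 0], "yaw": 0, "grip": 0.05},
  {"offset": [-0.1, 0, 0], "yaw": 0, "grip": 0.05},
])

```text
time_s: 21.0
position: [0.4148, -0.1054, 0.0389]
tcp_rot: [-3.142, 0.0, 1.523]
wrist_force: [-0.2, -0.1, -0.6]
grip_width: 0.0138
gripper_force: 40.0
```

Call:
play_rows([
  {"offset": [-0.1, 0, 0], "yaw": 0, "grip": 0.05},
  {"offset": [-0.1, 0, 0], "yaw": 0, "grip": 0.05},
])

```text
time_s: 21.2
position: [0.4147, -0.1059, 0.0389]
tcp_rot: [-3.142, -0.001, 1.524]
wrist_force: [0.6, 3.9, -0.6]
grip_width: 0.0137
gripper_force: 40.0
```

Call:
play_rows([
  {"offset": [-0.1, 0, 0], "yaw": 0, "grip": 0.05},
  {"offset": [-0.1, 0, 0], "yaw": 0, "grip": 0.05},
])

```text
time_s: 21.4
position: [0.4148, -0.1061, 0.0391]
tcp_rot: [-3.141, -0.003, 1.524]
wrist_force: [-0.6, 8.0, 2.0]
grip_width: 0.0138
gripper_force: 40.0
```

Call:
play_rows([
  {"offset": [0.5, 0, 0], "yaw": 0, "grip": 0.05},
  {"offset": [1.5, 0, -1], "yaw": 0, "grip": 0.05},
  {"offset": [3, 0, -4], "yaw": 0, "grip": 0.05},
  {"offset": [7, 0, -6], "yaw": 0, "grip": 0.05},
  {"offset": [10, 3, -6], "yaw": 0, "grip": 0.05},
  {"offset": [13, 6, -6], "yaw": 0, "grip": 0.05},
  {"offset": [16, 9, -6], "yaw": 0, "grip": 0.05},
  {"offset": [19, 12, -6], "yaw": 0, "grip": 0.05},
])

```text
time_s: 22.2
position: [0.5447, 0.0787, 0.0997]
tcp_rot: [3.14, 0.001, 1.524]
wrist_force: [-0.1, 0.1, -0.9]
grip_width: 0.0137
gripper_force: 40.0
```

Call:
play_rows([
  {"offset": [4, 0.4, 0], "yaw": 0, "grip": 0.05},
  {"offset": [7, 0.4, 1], "yaw": 0, "grip": 0.05},
  {"offset": [7, 0.4, 3], "yaw": 0, "grip": 0.05},
  {"offset": [7, 0.4, 3], "yaw": 0, "grip": 0.05},
  {"offset": [7, 0.4, 3], "yaw": 0, "grip": 0.05},
])

```text
time_s: 22.7
position: [0.5505, 0.1466, 0.069]
tcp_rot: [-3.141, 0.001, 1.524]
wrist_force: [0.5, -0.7, -0.1]
grip_width: 0.0136
gripper_force: 40.0
```

Run:
```python
from h import *
rakecheck()
plan(tray(.062,.213,.0395))
```

```text
scene head 209 x [0.0459 0.0566 0.0619] y [-0.026   0.0218] z [-0.0311  0.0087]
   face slope [-0.009  0.056]
   handle 121 fit [-0.0175 -0.0026] top [0.0088 0.0113]
side head 79 x [0.0513 0.0572 0.0621] y [-0.0256  0.0014] z [-0.0312  0.0066]
   face slope [0.022 0.057]
   handle 149 fit [ 0.0178 -0.0002] top [0.0256 0.0122]
t 22.8 pos [0.5514 0.1462 0.0703] rot [ 3.1398e+00 -1.0000e-04  1.5227e+00] F [-0.2 -0.1 -0.8] grip 0.0137 40.0 q6 0.25
[np.float64(0.12), np.float64(-0.07), np.float64(3.08)] yaw -0.002
```

Call:
play_rows([
  {"offset": [0.1, -0.07, 2], "yaw": 0, "grip": 0.05},
  {"offset": [0.1, -0.07, 3.05], "yaw": 0, "grip": 0.05},
  {"offset": [0.1, -0.07, 3.05], "yaw": 0, "grip": 0.05},
  {"offset": [0.1, -0.07, 3.05], "yaw": 0, "grip": 0.05},
  {"offset": [0.1, -0.07, 3.05], "yaw": 0, "grip": 0.05},
])

```text
time_s: 23.3
position: [0.5508, 0.1475, 0.0395]
tcp_rot: [3.14, -0.0, 1.523]
wrist_force: [0.2, 0.1, -1.8]
grip_width: 0.0136
gripper_force: 40.0
```

Run:
```python
from h import *
plan(tray(.062,.213,.0395),tray(.062,-.04,.0395))
```

```text
t 23.3 pos [0.5508 0.1475 0.0395] rot [ 3.1401e+00 -4.0000e-04  1.5232e+00] F [ 0.2  0.1 -1.8] grip 0.0136 40.0 q6 0.25
[np.float64(-0.01), np.float64(-0.0), np.float64(-0.0)] yaw -0.002
[np.float64(-25.31), np.float64(0.04), np.float64(-0.0)] yaw -0.002
```

Call:
play_rows([
  {"offset": [-1, 0, 0], "yaw": 0, "grip": 0.05},
  {"offset": [-2, 0, 0], "yaw": 0, "grip": 0.05},
  {"offset": [-3, 0, 0], "yaw": 0, "grip": 0.05},
  {"offset": [-4, 0, 0], "yaw": 0, "grip": 0.05},
  {"offset": [-5, 0, 0], "yaw": 0, "grip": 0.05},
  {"offset": [-6, 0, 0], "yaw": 0, "grip": 0.05},
  {"offset": [-7, 0, 0], "yaw": 0, "grip": 0.05},
  {"offset": [-8, 0, 0], "yaw": 0, "grip": 0.05},
])

```text
time_s: 24.1
position: [0.5465, 0.0669, 0.0387]
tcp_rot: [3.141, -0.0, 1.524]
wrist_force: [-0.1, 1.5, 1.2]
grip_width: 0.0137
gripper_force: 40.0
```

Call:
play_rows([
  {"offset": [-1, 0, 0], "yaw": 0, "grip": 0.05},
  {"offset": [-2, 0, 0], "yaw": 0, "grip": 0.05},
  {"offset": [-3, 0, 0], "yaw": 0, "grip": 0.05},
  {"offset": [-4, 0, 0], "yaw": 0, "grip": 0.05},
  {"offset": [-5, 0, 0], "yaw": 0, "grip": 0.05},
  {"offset": [-6, 0, 0], "yaw": 0, "grip": 0.05},
  {"offset": [-7, 0, 0], "yaw": 0, "grip": 0.05},
  {"offset": [-8, 0, 0], "yaw": 0, "grip": 0.05},
])

```text
time_s: 24.9
position: [0.5428, -0.0129, 0.0388]
tcp_rot: [3.141, -0.0, 1.524]
wrist_force: [-0.7, 3.3, 5.8]
grip_width: 0.0136
gripper_force: 40.0
```

Run:
```python
from h import *
plan(tray(.062,-.052,.0395))
```

```text
t 24.9 pos [ 0.5428 -0.0129  0.0388] rot [ 3.1409e+00 -5.0000e-04  1.5236e+00] F [-0.7  3.3  5.8] grip 0.0136 40.0 q6 -0.04
[np.float64(-10.45), np.float64(0.06), np.float64(-0.07)] yaw -0.001
```

Rising vertical force suggests the tines are rubbing the floor, so I'll raise 1 mm and continue.

Call:
play_rows([
  {"offset": [-1, 0.05, -0.1], "yaw": 0, "grip": 0.05},
  {"offset": [-2, 0.05, -0.1], "yaw": 0, "grip": 0.05},
  {"offset": [-3, 0.05, -0.1], "yaw": 0, "grip": 0.05},
  {"offset": [-4, 0.05, -0.1], "yaw": 0, "grip": 0.05},
  {"offset": [-5, 0.05, -0.1], "yaw": 0, "grip": 0.05},
  {"offset": [-6, 0.05, -0.1], "yaw": 0, "grip": 0.05},
  {"offset": [-7, 0.05, -0.1], "yaw": 0, "grip": 0.05},
  {"offset": [-8, 0.05, -0.1], "yaw": 0, "grip": 0.05},
])

```text
time_s: 25.7
position: [0.5391, -0.0932, 0.0391]
tcp_rot: [-3.141, 0.0, 1.523]
wrist_force: [0.5, 1.3, -2.0]
grip_width: 0.0134
gripper_force: 40.0
```

Call:
play_rows([
  {"offset": [-0.4, 0, 0], "yaw": 0, "grip": 0.05},
  {"offset": [-0.8, 0, 0], "yaw": 0, "grip": 0.05},
  {"offset": [-1.1, 0, 0], "yaw": 0, "grip": 0.05},
  {"offset": [-1.4, 0, 0], "yaw": 0, "grip": 0.05},
  {"offset": [-1.7, 0, 0], "yaw": 0, "grip": 0.05},
  {"offset": [-1.9, 0, 0], "yaw": 0, "grip": 0.05},
  {"offset": [-1.9, 0, 0], "yaw": 0, "grip": 0.05},
])

```text
time_s: 26.4
position: [0.5385, -0.1113, 0.0394]
tcp_rot: [3.142, 0.0, 1.523]
wrist_force: [-0.3, -0.2, -1.4]
grip_width: 0.0133
gripper_force: 40.0
```

Call:
play_rows([
  {"offset": [-0.1, 0, 0], "yaw": 0, "grip": 0.05},
  {"offset": [-0.1, 0, 0], "yaw": 0, "grip": 0.05},
])

```text
time_s: 26.6
position: [0.5384, -0.1122, 0.0394]
tcp_rot: [3.142, 0.0, 1.524]
wrist_force: [-1.0, -0.1, -0.9]
grip_width: 0.0138
gripper_force: 40.0
```

Call:
play_rows([
  {"offset": [-0.1, 0, 0], "yaw": 0, "grip": 0.05},
  {"offset": [-0.1, 0, 0], "yaw": 0, "grip": 0.05},
])

```text
time_s: 26.8
position: [0.5384, -0.1132, 0.0394]
tcp_rot: [3.142, 0.0, 1.523]
wrist_force: [-0.6, -0.7, -0.4]
grip_width: 0.0138
gripper_force: 40.0
```

Run:
```python
from h import *
plan(tray(.062,-.052,.0395))
```

```text
t 26.8 pos [ 0.5384 -0.1132  0.0394] rot [3.1416e+00 1.0000e-04 1.5235e+00] F [-0.6 -0.7 -0.4] grip 0.0138 40.0 q6 -0.22
[np.float64(-0.41), np.float64(0.04), np.float64(-0.01)] yaw -0.001
```

Contact should come about 4 mm further on.

Call:
play_rows([
  {"offset": [-0.15, 0, 0], "yaw": 0, "grip": 0.05},
  {"offset": [-0.2, 0, 0], "yaw": 0, "grip": 0.05},
  {"offset": [-0.2, 0, 0], "yaw": 0, "grip": 0.05},
])

```text
time_s: 27.1
position: [0.5383, -0.1153, 0.0394]
tcp_rot: [3.142, 0.0, 1.523]
wrist_force: [0.1, 0.1, -2.5]
grip_width: 0.0134
gripper_force: 40.0
```

Call:
play_rows([
  {"offset": [-0.1, 0, 0], "yaw": 0, "grip": 0.05},
  {"offset": [-0.1, 0, 0], "yaw": 0, "grip": 0.05},
])

```text
time_s: 27.3
position: [0.5382, -0.1163, 0.0394]
tcp_rot: [3.142, 0.0, 1.523]
wrist_force: [-0.5, 0.7, -2.1]
grip_width: 0.0141
gripper_force: 40.0
```

Call:
play_rows([
  {"offset": [-0.1, 0, 0], "yaw": 0, "grip": 0.05},
  {"offset": [-0.1, 0, 0], "yaw": 0, "grip": 0.05},
])

```text
time_s: 27.5
position: [0.5382, -0.1172, 0.0394]
tcp_rot: [-3.142, -0.0, 1.523]
wrist_force: [0.6, -0.2, -0.8]
grip_width: 0.0136
gripper_force: 40.0
```

Call:
play_rows([
  {"offset": [-0.1, 0, 0], "yaw": 0, "grip": 0.05},
  {"offset": [-0.1, 0, 0], "yaw": 0, "grip": 0.05},
])

```text
time_s: 27.7
position: [0.5381, -0.1174, 0.0395]
tcp_rot: [-3.141, -0.002, 1.524]
wrist_force: [0.1, 4.5, 0.3]
grip_width: 0.0139
gripper_force: 40.0
```

Call:
play_rows([
  {"offset": [0.5, 0, 0], "yaw": 0, "grip": 0.05},
  {"offset": [1.5, 0, -1], "yaw": 0, "grip": 0.05},
  {"offset": [3, 0, -4], "yaw": 0, "grip": 0.05},
  {"offset": [7, 0, -6], "yaw": 0, "grip": 0.05},
  {"offset": [11, -1, -6], "yaw": 0, "grip": 0.05},
  {"offset": [15, -2, -6], "yaw": 0, "grip": 0.05},
  {"offset": [19, -3, -6], "yaw": 0, "grip": 0.05},
  {"offset": [23, -4, -6], "yaw": 0, "grip": 0.05},
])

```text
time_s: 28.5
position: [0.5086, 0.1154, 0.1004]
tcp_rot: [3.14, 0.0, 1.523]
wrist_force: [0.3, 0.0, -2.3]
grip_width: 0.0137
gripper_force: 40.0
```

Call:
play_rows([
  {"offset": [4, -1, 0], "yaw": 0, "grip": 0.05},
  {"offset": [8, -2, 0], "yaw": 0, "grip": 0.05},
  {"offset": [8, -2, 0], "yaw": 0, "grip": 0.05},
])

```text
time_s: 28.8
position: [0.4915, 0.1991, 0.1003]
tcp_rot: [3.141, -0.002, 1.529]
wrist_force: [-0.2, -0.3, -0.7]
grip_width: 0.0135
gripper_force: 40.0
```

Run:
```python
from h import *
plan((.4775,.208,.06,.331))
f,P,E,fl,d=grab('scene'); s=f[190:290,230:410]; g,P2,E2,fl2,d2=grab('side'); t=g[165:275,250:390]
a=cv2.resize(s,(720,400),interpolation=2)
save('s8',a); save('d8',cv2.resize(t,None,fx=5,fy=5,interpolation=2)); np.savez('d8.npz',f=g,P=P2); np.savez('s8.npz',f=f,P=P)
plan((.4775,.208,.06,.331))
```

```text
t 28.8 pos [0.4915 0.1991 0.1003] rot [ 3.1410e+00 -2.0000e-03  1.5291e+00] F [-0.2 -0.3 -0.7] grip 0.0135 40.0 q6 0.36
[np.float64(0.83), np.float64(-1.44), np.float64(4.03)] yaw 1.198
t 28.9 pos [0.4926 0.1953 0.1   ] rot [3.1407e+00 5.0000e-04 1.5261e+00] F [ 0.6 -0.2 -2.2] grip 0.0136 40.0 q6 0.36
[np.float64(1.2), np.float64(-1.56), np.float64(4.0)] yaw 1.195
```

View pics/d8.png

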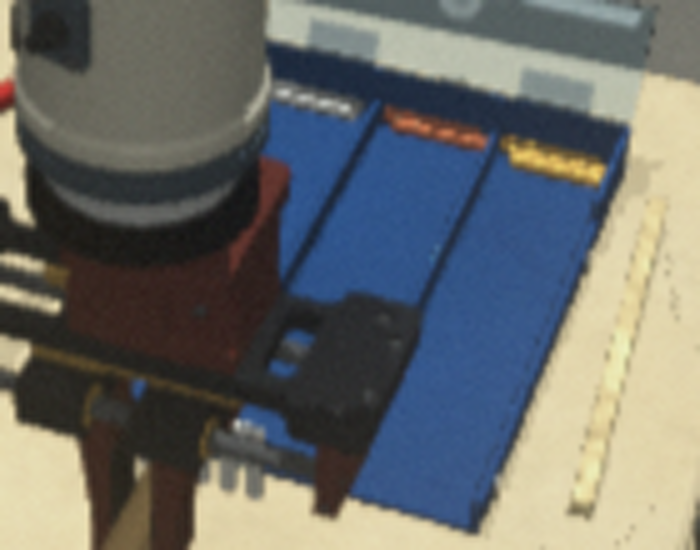

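All three lanes are combed: steel at (315,97), copper at (437,127) and brass at (553,160), all parallel at the wall. Returning the rake to its first spot.

Call:
play_rows([
  {"offset": [1.2, -1.6, 0], "yaw": 1.195, "grip": 0.05},
  {"offset": [1.2, -1.6, 0], "yaw": 1.195, "grip": 0.05},
  {"offset": [1.2, -1.6, 0], "yaw": 1.195, "grip": 0.05},
  {"offset": [1.2, -1.6, 0], "yaw": 1.195, "grip": 0.05},
  {"offset": [1.2, -1.6, 0], "yaw": 1.195, "grip": 0.05},
  {"offset": [1.2, -1.6, 0], "yaw": 1.195, "grip": 0.05},
  {"offset": [1.2, -1.6, 0], "yaw": 1.195, "grip": 0.05},
  {"offset": [1.2, -1.6, 0], "yaw": 1.195, "grip": 0.05},
])

```text
time_s: 29.7
position: [0.478, 0.2056, 0.0997]
tcp_rot: [3.141, -0.0, 0.32]
wrist_force: [-0.0, -0.1, -1.6]
grip_width: 0.0137
gripper_force: 40.0
```

Call:
play_rows([
  {"offset": [0, 0, 2], "yaw": 0, "grip": 0.05},
  {"offset": [0, 0, 4], "yaw": 0, "grip": 0.05},
  {"offset": [0, 0, 5.5], "yaw": 0, "grip": 0.05},
  {"offset": [0, 0, 5.5], "yaw": 0, "grip": 0.05},
  {"offset": [0, 0, 5.5], "yaw": 0, "grip": 0.05},
])

```text
time_s: 30.2
position: [0.4776, 0.2066, 0.0446]
tcp_rot: [3.141, 0.0, 0.328]
wrist_force: [0.5, 0.2, -1.5]
grip_width: 0.0136
gripper_force: 40.0
```

Run:
```python
from h import *
plan((.4775,.208,.036,.331))
```

```text
t 30.2 pos [0.4776 0.2066 0.0446] rot [3.1414e+00 1.0000e-04 3.2770e-01] F [ 0.5  0.2 -1.5] grip 0.0136 40.0 q6 1.59
[np.float64(0.03), np.float64(-0.14), np.float64(0.86)] yaw -0.003
```

Call:
play_rows([
  {"offset": [0, 0, 0.5], "yaw": 0, "grip": 0.05},
  {"offset": [0, 0, 0.75], "yaw": 0, "grip": 0.05},
  {"offset": [0, 0, 0.75], "yaw": 0, "grip": 0.05},
])

```text
time_s: 30.5
position: [0.4774, 0.2071, 0.0369]
tcp_rot: [3.142, -0.0, 0.329]
wrist_force: [0.5, 0.2, -1.3]
grip_width: 0.0135
gripper_force: 40.0
```

Call:
play_rows([
  {"offset": [0, 0, 0.1], "yaw": 0, "grip": 0.05},
  {"offset": [0, 0, 0.1], "yaw": 0, "grip": 0.05},
])

```text
time_s: 30.7
position: [0.4775, 0.2071, 0.036]
tcp_rot: [-3.142, -0.0, 0.329]
wrist_force: [0.1, 2.3, -0.7]
grip_width: 0.0136
gripper_force: 40.0
```

Touching down. Releasing, lifting and heading for the open knob.

Call:
play_rows([
  {"offset": [0, 0, 0], "yaw": 0, "grip": 0.15},
  {"offset": [0, 0, 0], "yaw": 0, "grip": 0.25},
  {"offset": [0, 0, 0], "yaw": 0, "grip": 0.4},
  {"offset": [0, 0, 0], "yaw": 0, "grip": 0.4},
  {"offset": [0, 0, -1], "yaw": 0, "grip": 0.4},
  {"offset": [0, 0, -4], "yaw": 0, "grip": 0.4},
  {"offset": [0, 0, -9], "yaw": 0, "grip": 0.4},
  {"offset": [0, 0, -14], "yaw": 0, "grip": 0.4},
])

```text
time_s: 31.5
position: [0.4768, 0.2068, 0.1776]
tcp_rot: [3.142, 0.001, 0.328]
wrist_force: [1.1, 0.8, 0.1]
grip_width: 0.035
gripper_force: 0.0
```

Call:
play_rows([
  {"offset": [0, 0, -6], "yaw": 0, "grip": 0.4},
  {"offset": [-15, 41, -6], "yaw": -1.196, "grip": 0.4},
  {"offset": [-15, 41, -6], "yaw": -1.196, "grip": 0.4},
  {"offset": [-15, 41, -6], "yaw": -1.196, "grip": 0.4},
  {"offset": [-15, 41, -6], "yaw": -1.196, "grip": 0.4},
  {"offset": [-15, 41, -6], "yaw": -1.196, "grip": 0.4},
  {"offset": [-15, 41, -6], "yaw": -1.196, "grip": 0.4},
  {"offset": [-15, 41, -6], "yaw": -1.196, "grip": 0.4},
])

```text
time_s: 32.3
position: [0.4714, -0.1007, 0.2342]
tcp_rot: [3.14, -0.0, 1.252]
wrist_force: [1.4, 0.4, -0.3]
grip_width: 0.0353
gripper_force: 0.0
```

Run:
```python
from h import *
f,P,E,fl,d=grab('side'); save('d9',f); 
f,P,E,fl,d=grab('wrist'); save('w9',f); np.savez('w9.npz',f=f,P=P)
plan((.4713,-.2315,.12,1.5235))
```

```text
t 32.4 pos [ 0.4712 -0.1034  0.2337] rot [3.1405e+00 1.7000e-03 1.2448e+00] F [ 0.1  0.5 -0.3] grip 0.0353 0.0 q6 0.04
[np.float64(-12.13), np.float64(4.11), np.float64(11.37)] yaw -0.279
```

View pics/d9.png

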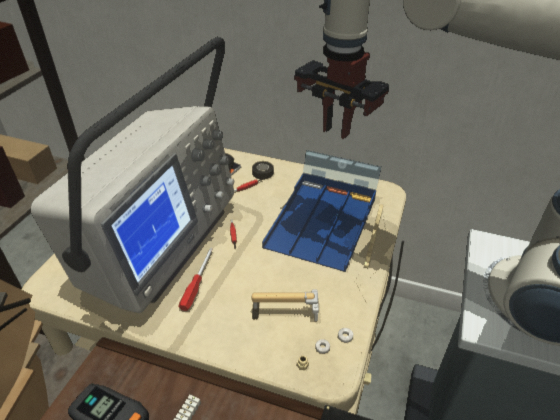

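The rake stands at (285,300) where it started, the bars are at the wall, and the cover is still open at (340,170). Going to the knob.

Call:
play_rows([
  {"offset": [-4, 1.4, 0], "yaw": -0.14, "grip": 0.5},
  {"offset": [-8, 2.8, 2], "yaw": -0.279, "grip": 0.5},
  {"offset": [-12.1, 4.1, 4], "yaw": -0.279, "grip": 0.5},
  {"offset": [-12.1, 4.1, 7], "yaw": -0.279, "grip": 0.5},
  {"offset": [-12.1, 4.1, 10], "yaw": -0.279, "grip": 0.5},
  {"offset": [-12.1, 4.1, 10], "yaw": -0.279, "grip": 0.5},
  {"offset": [-12.1, 4.1, 10], "yaw": -0.279, "grip": 0.5},
  {"offset": [-12.1, 4.1, 10], "yaw": -0.279, "grip": 0.5},
])

```text
time_s: 33.2
position: [0.4732, -0.2266, 0.1356]
tcp_rot: [3.138, 0.001, 1.526]
wrist_force: [0.0, -0.8, 0.6]
grip_width: 0.0443
gripper_force: 0.0
```

Run:
```python
from h import *
f,P,E,fl,d=grab('scene'); np.savez('s10.npz',f=f,P=P); save('s10',cv2.resize(f[150:290,260:450],None,fx=4,fy=4))
plan((.4713,-.2315,.0557,1.5235))
```

```text
t 33.25 pos [ 0.4732 -0.2268  0.1356] rot [3.1380e+00 1.7000e-03 1.5259e+00] F [-0.4 -0.3  0.8] grip 0.0437 0.0 q6 -0.47
[np.float64(-0.48), np.float64(-0.17), np.float64(7.99)] yaw 0.002
```

View pics/s10.png

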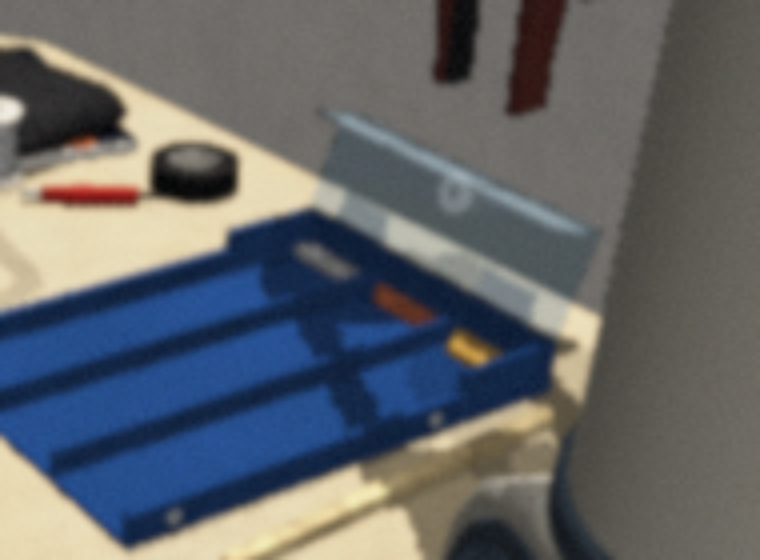

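The bars are parallel at the wall and the cover stands open behind them at (460,190). Descending onto the knob.

Call:
play_rows([
  {"offset": [-0.5, -0.15, 3], "yaw": 0, "grip": 0.5},
  {"offset": [-0.5, -0.15, 6], "yaw": 0, "grip": 0.5},
  {"offset": [-0.5, -0.15, 8], "yaw": 0, "grip": 0.5},
  {"offset": [-0.5, -0.15, 8], "yaw": 0, "grip": 0.5},
  {"offset": [-0.5, -0.15, 8], "yaw": 0, "grip": 0.1},
  {"offset": [-0.5, -0.15, 8], "yaw": 0, "grip": 0.1},
  {"offset": [-0.5, -0.15, 8], "yaw": 0, "grip": 0.1},
  {"offset": [-0.5, -0.15, 8], "yaw": 0, "grip": 0.1},
], squeeze=15)

```text
time_s: 34.05
position: [0.4714, -0.2321, 0.0545]
tcp_rot: [3.139, 0.001, 1.526]
wrist_force: [-0.2, 0.4, 1.1]
grip_width: 0.0167
gripper_force: 15.0
```

Call:
play_rows([
  {"offset": [0, 0, 0], "yaw": 0, "grip": 0.1},
  {"offset": [0, 0, 0], "yaw": 0, "grip": 0.1},
  {"offset": [0, 0, 0], "yaw": 0, "grip": 0.1},
])

```text
time_s: 34.35
position: [0.4713, -0.2324, 0.054]
tcp_rot: [3.139, 0.002, 1.525]
wrist_force: [4.1, -2.3, 4.3]
grip_width: 0.0171
gripper_force: 15.0
```

Run:
```python
from h import *
plan((.4713,-.2315,.0557,1.5235))
a0=np.arctan2(27,42); r=np.hypot(42,27); p=lambda t:np.array([r*np.cos(a0+t),-r*np.sin(a0+t)])/10
for s,L in((1.93,np.linspace(1.8,.9,8)),(.9,np.linspace(.78,0,8))):
    print([(p(t)-p(s)).round(2).tolist() for t in L])
```

```text
t 34.35 pos [ 0.4713 -0.2324  0.054 ] rot [3.1388e+00 1.7000e-03 1.5254e+00] F [ 4.1 -2.3  4.3] grip 0.0171 15.0 q6 -0.48
[np.float64(0.09), np.float64(-0.01), np.float64(-0.17)] yaw 0.002
[[0.42, -0.49], [0.9, -0.92], [1.42, -1.29], [1.99, -1.59], [2.59, -1.81], [3.22, -1.95], [3.86, -2.01], [4.5, -1.99]]
[[0.59, 0.1], [1.13, 0.25], [1.64, 0.46], [2.13, 0.72], [2.59, 1.04], [3.0, 1.41], [3.38, 1.82], [3.7, 2.27]]
```

Call:
play_rows([
  {"offset": [0.42, 0, -0.5], "yaw": 0, "grip": 0.1},
  {"offset": [0.9, 0, -0.95], "yaw": 0, "grip": 0.1},
  {"offset": [1.42, 0, -1.35], "yaw": 0, "grip": 0.1},
  {"offset": [1.99, 0, -1.67], "yaw": 0, "grip": 0.1},
  {"offset": [2.59, 0, -1.9], "yaw": 0, "grip": 0.1},
  {"offset": [3.22, 0, -2.05], "yaw": 0, "grip": 0.1},
  {"offset": [3.86, 0, -2.1], "yaw": 0, "grip": 0.1},
  {"offset": [4.5, 0, -2.1], "yaw": 0, "grip": 0.1},
])

```text
time_s: 35.15
position: [0.4733, -0.187, 0.0742]
tcp_rot: [3.139, 0.001, 1.525]
wrist_force: [6.6, -2.8, -1.8]
grip_width: 0.0168
gripper_force: 15.0
```

Run:
```python
from h import *
a0=np.arctan2(27,42); r=np.hypot(42,27)/1e3
L=[tray(0,-.128+r*np.cos(a0+t),.032-.005+r*np.sin(a0+t)) for t in np.linspace(.78,0,8)]
plan(*L)
```

```text
t 35.15 pos [ 0.4733 -0.187   0.0742] rot [3.1392e+00 1.1000e-03 1.5254e+00] F [ 6.6 -2.8 -1.8] grip 0.0168 15.0 q6 -0.4
[np.float64(0.75), np.float64(-0.0), np.float64(-0.15)] yaw 0.001
[np.float64(1.28), np.float64(-0.0), np.float64(0.0)] yaw 0.001
[np.float64(1.8), np.float64(-0.0), np.float64(0.21)] yaw 0.001
[np.float64(2.29), np.float64(-0.0), np.float64(0.48)] yaw 0.001
[np.float64(2.74), np.float64(-0.0), np.float64(0.8)] yaw 0.001
[np.float64(3.16), np.float64(0.0), np.float64(1.16)] yaw 0.001
[np.float64(3.54), np.float64(0.0), np.float64(1.57)] yaw 0.001
[np.float64(3.86), np.float64(0.0), np.float64(2.02)] yaw 0.001
```

Call:
play_rows([
  {"offset": [0.7, 0, 0], "yaw": 0, "grip": 0.1},
  {"offset": [1.25, 0, 0.1], "yaw": 0, "grip": 0.1},
  {"offset": [1.8, 0, 0.27], "yaw": 0, "grip": 0.1},
  {"offset": [2.3, 0, 0.52], "yaw": 0, "grip": 0.1},
  {"offset": [2.75, 0, 0.83], "yaw": 0, "grip": 0.1},
  {"offset": [3.2, 0, 1.2], "yaw": 0, "grip": 0.1},
  {"offset": [3.55, 0, 1.6], "yaw": 0, "grip": 0.1},
  {"offset": [3.88, 0, 2.1], "yaw": 0, "grip": 0.1},
])

```text
time_s: 35.95
position: [0.4751, -0.148, 0.0533]
tcp_rot: [3.139, 0.0, 1.526]
wrist_force: [5.5, -0.6, 1.3]
grip_width: 0.0167
gripper_force: 15.0
```

Call:
play_rows([
  {"offset": [0, 0, 0.15], "yaw": 0, "grip": 0.1},
  {"offset": [0, 0, 0.15], "yaw": 0, "grip": 0.1},
  {"offset": [0, 0, 0.15], "yaw": 0, "grip": 0.1},
])

```text
time_s: 36.25
position: [0.4751, -0.1471, 0.0519]
tcp_rot: [3.139, -0.002, 1.526]
wrist_force: [4.9, 1.9, 2.8]
grip_width: 0.0167
gripper_force: 15.0
```

Run:
```python
from h import *
plan((.4751,-.148,.0538,1.5239))
```

```text
t 36.25 pos [ 0.4751 -0.1471  0.0519] rot [ 3.1394e+00 -1.5000e-03  1.5262e+00] F [4.9 1.9 2.8] grip 0.0167 15.0 q6 -0.33
[np.float64(-0.09), np.float64(0.01), np.float64(-0.19)] yaw 0.002
```

Call:
play_rows([
  {"offset": [0, 0, 0], "yaw": 0, "grip": 0.5},
  {"offset": [0, 0, 0], "yaw": 0, "grip": 0.5},
  {"offset": [0, 0, 0], "yaw": 0, "grip": 0.5},
  {"offset": [0, 0, -2], "yaw": 0, "grip": 0.5},
  {"offset": [0, 0, -6], "yaw": 0, "grip": 0.5},
  {"offset": [0, 0, -11], "yaw": 0, "grip": 0.5},
  {"offset": [0, 0, -16], "yaw": 0, "grip": 0.5},
  {"offset": [0, 0, -20], "yaw": 0, "grip": 0.5},
])

```text
time_s: 37.05
position: [0.4738, -0.1481, 0.2542]
tcp_rot: [3.141, 0.001, 1.525]
wrist_force: [1.0, 0.1, -0.2]
grip_width: 0.0443
gripper_force: 0.0
```

Call:
play_rows([
  {"offset": [8.5, 0, -4], "yaw": 0, "grip": 1},
  {"offset": [8.5, 0, -4], "yaw": 0, "grip": 1},
  {"offset": [8.5, 0, -4], "yaw": 0, "grip": 1},
  {"offset": [8.5, 0, -4], "yaw": 0, "grip": 1},
  {"offset": [8.5, 0, -4], "yaw": 0, "grip": 1},
])

```text
time_s: 37.55
position: [0.4777, -0.0638, 0.29]
tcp_rot: [-3.139, 0.0, 1.525]
wrist_force: [0.1, -0.2, 0.4]
grip_width: 0.0809
gripper_force: 0.0
```

Run:
```python
from h import *
f,P,E,fl,d=grab('wrist')
def plate(f,P,lab):
    q=P.reshape(-1,3); c=f.reshape(-1,3).astype(int); t=intray(q)
    m=(abs(t[:,0])<.085)&(t[:,1]>-.122)&(t[:,1]<-.08)&(q[:,2]>.025)&(q[:,2]<.055)&(c.sum(1)>200)&(abs(t[:,0])>.015)
    print(lab,m.sum(),"plate z vs y slope",np.polyfit(t[m,1],q[m,2],1).round(4),"med",np.median(q[m,2]).round(4))
a=np.load('w1.npz'); plate(a['f'],a['P'],'before'); plate(f,P,'now')
a=np.load('scene0.npz'); plate(a['f'],a['P'],'before'); 
f2,P2,_,_,_=grab('scene'); plate(f2,P2,'now')
plan((.475,-.06,.3,1.524))
save('w11',np.vstack([f[180:300],cv2.resize(f2[185:305,150:430],(560,240))]))
```

```text
before 3577 plate z vs y slope [0.1038 0.048 ] med 0.0376
now 3844 plate z vs y slope [-0.0136  0.033 ] med 0.0343
before 478 plate z vs y slope [0.1028 0.0479] med 0.0376
now 562 plate z vs y slope [-0.0165  0.0327] med 0.0343
t 37.65 pos [ 0.4776 -0.0641  0.29  ] rot [-3.1390e+00 -1.0000e-04  1.5239e+00] F [ 0.4  0.2 -0. ] grip 0.0867 0.0 q6 -0.16
[np.float64(0.39), np.float64(-0.28), np.float64(-1.0)] yaw -0.0
```

View pics/w11.png

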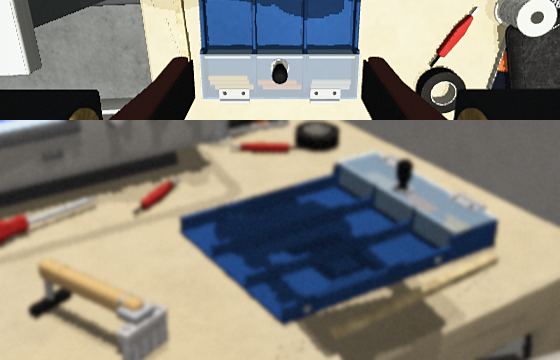

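The cover is fully shut: the plate is level at z 0.034, where it started about 0.1 rad ajar. The bars show through it at (230,82) and the rake stands clear at (100,300). Handing in.

```bash
python3 -c "
from plant import manip
print(manip.close_job())"
```

```text
the job is handed in; nothing more can be done
None
```

The job is handed in: all seven bars present are combed crosswise to the wall in their own lanes, the rake stands back on the cart where it started, clear of the tray, and the cover is fully shut; no verdict came back.

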